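# Clamp a square tube on the tilted drilling table with a ratchet ring spanner

## Task

Clamp the square tube for drilling: fit the ratchet ring spanner all the way down over the lock nut on the tilted table and swing its handle back and forth, the ring staying on the nut and slipping on each return, until the nut pulls up tight at about 1.2 newton metres, and well short of 1.8, since the tube is thin-walled. Then lift the spanner off and lay it down flat on the bare worktop. Leave the tube where it lies and do not disturb the things round the work.

Things in the scene. Friction and masses are not known exactly. Their poses are not given: they have to be found in the camera images.
- fixture: iron drilling table, fixed: base 160 x 176 x 14 mm, face 140 x 176 mm tilted 30 degrees to face the robot, its middle 78 mm above the origin. Origin: middle of the base's underside; x to the back (up the slope), y left, z up. Fence 16 mm high at the low edge. The handle has room to swing over the right (-y) half. Wall cabinets hang behind, beyond x = 0.6 m, from 0.45 m up: keep the wrist clear.
- nut_seat (a point): middle of the bottom of the lock nut's hexagon, on its round washer (48 mm wide). z runs along the stud, square to the table face, away from it (30 degrees from vertical, towards the robot); x through a corner of the hexagon, turning with the nut. Hexagon 36 mm across flats, 18 mm high; above it a round collar 34 mm wide, tapering in; the stud's tip is 34 mm above this point.
- nut: the steel lock nut (same point and axes as nut_seat). Tightens clockwise seen from its free end, going down 0.8 mm per rad. Its nylon insert drags a steady 0.2 to 0.4 N m; after 1.8 to 2.6 rad, not known beforehand, the strap bears hard and the torque climbs by about 2.3 N m per rad. Let go, it eases back some 0.2 rad and stays tight. At about 1.8 N m the tube is crushed.
- strap: dark steel clamp strap 112 x 40 x 14 mm under nut and washer, from the tube up the slope to a heel block; starts 1.2 to 1.8 mm clear of the tube and goes down with the nut. Origin on the stud's axis at the strap's underside, 18 mm below nut_seat; z along the stud, away from the table, x up the slope
- tube: pale square tube 25 x 25 x 145 mm, loose, lying across the table (along the fixture's y) against the fence, with the nose of the strap over its middle. Origin at the middle of its right-hand (-y) end; its z axis runs along it to the left
- ratchet: steel one-way ratchet ring spanner, about 0.33 kg, 205 mm long, lying flat. Origin on the ring's axis at the underside of the round head (72 mm wide, 20 mm thick); x along the handle, z up. Handle 22 mm wide (y), 14 mm thick (3 to 17 mm above the underside), straight from x = 58 to 140 mm, then an eye 28 mm wide at 155 mm. It goes on the nut with the underside to the table.
- grip (a point): middle of the spanner's handle, 100 mm from the ring's axis, 10 mm above the underside: the place to take hold. 1.2 N m at the nut is 12 N here. Axes as ratchet
- ring (a point): middle of the spanner's hexagon hole at the underside (same point and axes as ratchet). The hole goes right through, 37.5 mm across flats, mouth chamfered below, so it has some 9 degrees of play on the nut. Fully home it rests on the washer, this point at nut_seat and z along nut_seat's z; if the corners do not match it sits 18 mm higher, on top of the hexagon
- socket (a point): same point as ring, but turning with the toothed ring: x runs through a corner of its hexagon hole
- ratchet_ring (a joint): how far the toothed ring has slipped in the head, rad; near 0 at first, grows on return strokes. Seen from above the handle carries the ring round clockwise; swung back anticlockwise it slips, with 20 clicks a turn (18 degrees) and about 0.1 N m of drag
- flat_spanner: plain flat combination spanner 198 mm long, 33 mm wide, 6 mm thick, lying on the worktop left of the table; not the tool for this nut, to be left alone; origin: middle of its underside
- clamp: red spring clamp 67 x 109 x 24 mm lying on the worktop at the front left, loose, not to be disturbed; origin: middle of its underside
- pen: grey marker pen 131 mm long, 18 mm thick, lying on the worktop right of the table at the back, loose, not to be disturbed; origin: middle of its underside
- big_bolt: hex bolt 88 mm long, 35 mm thick, with a blue end cap, lying on the worktop at the right, loose, not to be disturbed; origin: middle of its underside

How it is judged:
On the way:
1. ring fully down on the nut and slipped back at least 0.5 rad in return strokes, the nut is drawn tight: the strap presses the tube with over 70 N (about 0.75 N m at the nut) (distance between ring and nut_seat below 0.007 m and value of joint ratchet_ring above 0.5 rad and contact force between strap and tube above 70 N), for 0.1 s.
At the end, for the whole second after the job is handed in: The strap still presses the tube down with more than 47 N and the tube is within 12 mm of where it lay; the spanner lies flat and still on the worktop, working face up (head underside less than 8 mm up, within 0.1 rad of level) (contact force between strap and tube above 47 N and distance of tube from where it was at the start of the episode below 0.012 m and height (world z) of ring below 0.008 m and height (world z) of grip below 0.02 m and angle between ratchet's own z axis and vertical below 0.1 rad and linear speed of ratchet below 0.02 m/s); the robot touches nothing.
It fails at once if the tube is crushed: the strap presses on it with more than 140 N (about 1.8 N m at the nut) (contact force between strap and tube above 140 N).
It fails at once if the tube is shifted by more than 15 mm (distance of tube from where it was at the start of the episode above 0.015 m).
It fails at once if the spanner is dropped or flung (faster than 1.3 m/s) (linear speed of ratchet above 1.3 m/s).
It fails at once if a bystander is moved by more than 30 mm (distance of any of flat_spanner, clamp, pen, big_bolt from where it was at the start of the episode above 0.03 m).
It also fails if it takes over 72 s, if anything falls off the work surface, if the arm or the gripper's body presses on something with over 40 N, if the wrist force passes 120 N, or if a joint passes its speed limit or range.

## Robot

A 6-joint arm with a two-finger parallel gripper is mounted at the origin on a cart in front of the work surface, level with it; the furniture and walls round the work are solid. World frame = base frame: x ahead of the robot, y to its left, z up, the work surface at z = 0. Lengths are in m, angles in rad, forces in N, time in s.
With the tool pointing down it reaches from about 0.225 to 0.875 m from the base axis. Payload 3.4 kg.
Tool frame: the origin (TCP) lies at the very end of the fingers, on their centre line; the grasp point (between the pads) lies 19 mm behind it; z points along the fingers, y is the line along which they close (so a half turn about z gives the same grasp; the last joint's range is limited). The gripper opens to 85 mm and grips with 20 to 120 N. Pads are 22 mm wide; open, the fingers measure 114 mm over their backs; the gripper's body (76 mm by 85 mm) begins 54 mm behind the grasp point. The pads swing forward as they close: fully open they stand 13 mm farther back than shut.
Start: joints at [-1.385, 0.276, 1.505, -0, 1.361, -0.121], TCP at [0.174, -0.548, 0.231] pointing down, gripper open.
Joint ranges: [-2.89, 2.89], [-0.75, 2.08], [0.22, 2.7], [-1.18, 4.32], [0.11, 2.71], [-2.7, 2.7]. Speed limits (rad/s): [2.57, 2.57, 3.14, 3.14, 3.14, 3.14].

## Interface

Orientations are given as a unit quaternion [w, x, y, z].
In Python, from rig import get_state, optics, sign_off gives the robot as it stands.
- The arm moves only by the tool send_rows, never from a script. Its argument "increments" is a list of rows, each an object with "gripper": the gripper's target within -1 to 1 (shut at 1, half-way at 0, fully open at -1); "linear": the shift along the world's x, y, z in m, a list of three; "delta_rot": the turn, a rotation vector about the world's x, y, z in rad, a list of three. In form: [{"gripper": gripper, "linear": [dx, dy, dz], "delta_rot": [rx, ry, rz]}, ...]. A call has 1 to 8 rows; each row is the pose to reach, as a shift and turn from the pose commanded when the call began; what a row does not reach only later rows make up. A row lasts 1/10 s, in which the tool goes at most 50 mm and 8.59 degrees, less where a joint would pass 70% of its speed; a pose out of reach is approached as far as the arm can. A call with a gripper value outside its range is refused whole. The fingers move at their own pace and stop on an object; "newtons" is the grip in N (left out, the last holds). Time passes only in rows, so rows that repeat a pose let the fingers close. It gives the time, the measured TCP pose, the force, the opening and the grip force at its end, in the units of the state.
- get_state(): the state, without advancing time (a new reading comes with each control period).
- optics.get_image(name): name is "scene" or "top" or "wrist"; returns a dict with "pixels" (480x640x3 uint8, blue, green, red), "K" (3x3 intrinsics, pixels), "rvec" (rotation vector, rad) and "tvec" (3), from world to camera coordinates, as OpenCV has them; the wrist camera has in their place "T_tool_cam" (4x4, takes a point from camera to tool coordinates, whose origin is the TCP and whose axes are the flange's). Camera axes: x right, y down, z forward; pixel columns grow to the right and rows downward; lengths in m; the calibration is good to about 2 mm. A picture is of the moment at which its call begins: read the wrist's pose just before it. There is no depth.
- sign_off(): hands the job in; it is judged then, once.
The state is a dict: "clock": time; "qpos": joint angles; "qd": joint speeds; "effort": joint torques, N m; "position": TCP position; "ee_rot": TCP orientation; "contact_force": force on the tool from outside, world axes, zero at the start; "moment": the same for the moment, N m; "width": finger opening in m; "gripper_force": force on a finger pad.
Only numpy, scipy, OpenCV 4.12 (cv2) and the standard library are available. Lean on these libraries where they do the work, as an engineer would, in place of code of your own. Each camera call takes 0.05 s, during which the arm holds its last target. There are 200 camera calls.

## Working session

There is one attempt and no reset: what is moved stays moved. The work goes in short steps, Python scripts to look and compute and a tool call to move; the robot and the scene stay as the last step left them, time stands still between calls to the robot, and variables do not carry over. Pictures are saved under pics/ and viewed, at most 11 in all, crops included, and the job is handed in when it is done.

Besides the shell and the picture viewer there is one more tool, called after "Emit:" as name(argument=value, ...) on one line, values as JSON. send_rows: Moves the arm, as the interface text tells. Its arguments: {"type":"object","properties":{"increments":{"type":"array"},"newtons":{"type":"number"}},"required":["increments"]}

```bash
mkdir -p pics
python3 - <<'E'
from rig import get_state, optics
import cv2,pickle,numpy as np
print(get_state())
d={}
for n in("scene","top"):
    d[n]=optics.get_image(n); cv2.imwrite(f"pics/{n}0.png",d[n]["pixels"]); print(n,d[n]["K"],d[n]["rvec"],d[n]["tvec"])
w=optics.get_image("wrist");print(w["K"],w["T_tool_cam"])
pickle.dump(d,open("d0.pkl","wb"))
E
```

```text
{'clock': 0.0, 'qpos': array([-1.38502571e+00,  2.76614594e-01,  1.50614888e+00,  2.21523232e-05,
        1.36069033e+00, -1.21012813e-01]), 'qd': array([ 3.59383928e-04,  7.63376249e-05, -3.48212119e-04,  8.39773648e-04,
        1.11305795e-03, -9.96066417e-04]), 'effort': array([ 2.86972572e-04, -4.16777372e+01, -2.45804322e+01, -1.83225416e-04,
        1.10641497e-02,  5.32317529e-06]), 'position': array([ 0.17354317, -0.54762947,  0.23042226]), 'ee_rot': array([-9.30439163e-04,  9.88258467e-01,  1.52788537e-01, -1.93010221e-05]), 'contact_force': array([ 0.30521785,  0.67844853, -0.1889061 ]), 'moment': array([-0.00828629, -0.02026283, -0.00072336]), 'gripper_force': 0.0, 'width': 0.08516201171583078}
scene [[458.36060633   0.         320.83984078]
 [  0.         458.36060633 244.1396828 ]
 [  0.           0.           1.        ]] [ 1.8706174  -0.84275552  0.53517355] [-0.29133971  0.25480999  0.69884626]
top [[512.41149844   0.         321.01942496]
 [  0.         512.41149844 234.20976399]
 [  0.           0.           1.        ]] [ 2.17530226 -2.16992611  0.0643128 ] [0.013142   0.47131591 1.18339729]
[[422.3673868    0.         316.14412676]
 [  0.         422.3673868  237.8219649 ]
 [  0.           0.           1.        ]] [[-1.61488165e-04 -9.57316481e-01 -2.89041742e-01  7.35037512e-02]
 [ 9.99999735e-01  5.06663203e-05 -7.26510380e-04  2.47972752e-04]
 [ 7.10145043e-04 -2.89041782e-01  9.57316219e-01 -1.42780405e-01]
 [ 0.00000000e+00  0.00000000e+00  0.00000000e+00  1.00000000e+00]]
```

View pics/top0.png

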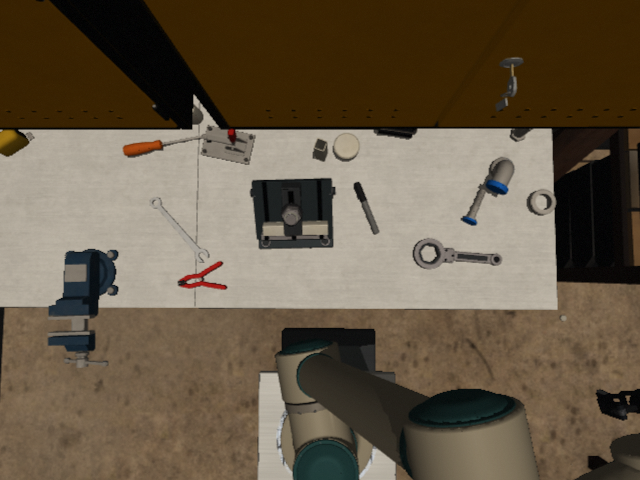

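View pics/scene0.png

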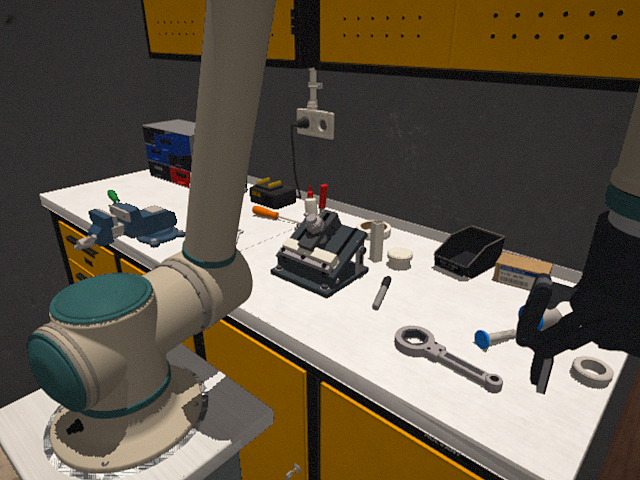

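Top view: spanner ring at about (429,254), eye at (496,259); fixture centred about (293,213), with the nut at (291,213). The marker is at (367,207), the big bolt at (488,190).

```bash
cat > h.py <<'E'
import numpy as np, cv2, pickle
from scipy.spatial.transform import Rotation as R
from rig import get_state, optics
def ext(im):
    Rw=cv2.Rodrigues(np.array(im["rvec"]))[0]; t=np.array(im["tvec"]).ravel()
    return Rw.T, -Rw.T@t          # cam->world rot, cam centre
def toolR(s): q=s["ee_rot"]; return R.from_quat([q[1],q[2],q[3],q[0]])
def wrist(name=None):
    s=get_state(); im=optics.get_image("wrist")
    T=np.array(im["T_tool_cam"]); Rt=toolR(s).as_matrix()
    im["Rc"]=Rt@T[:3,:3]; im["C"]=np.array(s["position"])+Rt@T[:3,3]
    if name: cv2.imwrite(f"pics/{name}.png",im["pixels"]); pickle.dump(im,open(name+".pkl","wb"))
    return im
def ray(im,uv):
    Rc,C=(im["Rc"],im["C"]) if "Rc" in im else ext(im)
    return C,Rc@np.linalg.inv(im["K"])@np.array([uv[0],uv[1],1.])
def plane(im,uv,p=(0,0,0),n=(0,0,1)):
    C,d=ray(im,uv); n=np.array(n,float); return C+d*(((np.array(p)-C)@n)/(d@n))
def proj(im,P):
    Rc,C=(im["Rc"],im["C"]) if "Rc" in im else ext(im)
    q=(np.atleast_2d(P)-C)@Rc@np.array(im["K"]).T; return q[:,:2]/q[:,2:]
E
python3 - <<'E'
from h import *
d=pickle.load(open("d0.pkl","rb"))
np.set_printoptions(precision=4,suppress=True)
for n,uv,z in [("ring",(429,254),.02),("eye",(496,259),.017),("nut",(291,212),.13),("fl",(260,247),.0),("fr",(331,247),0),("bl",(256,181),0.1),("br",(330,180),.1),("penA",(358,185),.01),("penB",(376,232),.01),("bolt",(470,220),.02),("bolt2",(500,185),.02)]:
    print(n,plane(d["top"],uv,(0,0,z)))
E
```

```text
ring [ 0.4254 -0.2371  0.02  ]
eye [ 0.4143 -0.3927  0.017 ]
nut [0.5101 0.0765 0.13  ]
fl [0.4419 0.16   0.    ]
fr [ 0.4423 -0.0092  0.    ]
bl [0.5826 0.1568 0.1   ]
br [ 0.5848 -0.0066  0.1   ]
penA [ 0.5894 -0.0731  0.01  ]
penB [ 0.4774 -0.1152  0.01  ]
bolt [ 0.5051 -0.3335  0.02  ]
bolt2 [ 0.5876 -0.4051  0.02  ]
```

Emit:
send_rows(increments=[{"gripper": -1,"linear": [0.245,0.211,-0.08],"delta_rot": [0,0,1.194]},{"gripper": -1,"linear": [0.245,0.211,-0.08],"delta_rot": [0,0,1.194]},{"gripper": -1,"linear": [0.245,0.211,-0.08],"delta_rot": [0,0,1.194]},{"gripper": -1,"linear": [0.245,0.211,-0.08],"delta_rot": [0,0,1.194]},{"gripper": -1,"linear": [0.245,0.211,-0.08],"delta_rot": [0,0,1.194]},{"gripper": -1,"linear": [0.245,0.211,-0.08],"delta_rot": [0,0,1.194]},{"gripper": -1,"linear": [0.245,0.211,-0.08],"delta_rot": [0,0,1.194]},{"gripper": -1,"linear": [0.245,0.211,-0.08],"delta_rot": [0,0,1.194]}])

```text
clock: 0.95
position: [0.4207, -0.3333, 0.1497]
ee_rot: [-0.002, 0.728, 0.686, 0.001]
contact_force: [-1.1, 0.2, 0.2]
width: 0.0856
gripper_force: 0.0
```

Emit:
send_rows(increments=[{"gripper": -1,"linear": [0,0,0],"delta_rot": [0,0,0]},{"gripper": -1,"linear": [0,0,0],"delta_rot": [0,0,0]}])

```text
clock: 1.15
position: [0.4185, -0.3373, 0.1512]
ee_rot: [-0.0, 0.732, 0.681, -0.0]
contact_force: [-0.6, 0.2, 0.1]
width: 0.0855
gripper_force: 0.0
```

Run:
```python
from h import *
wrist("w1"); s=get_state(); print(s["clock"],s["position"],toolR(s).as_matrix().round(4),s["qpos"],s["contact_force"])
```

```text
1.2 [ 0.41834516 -0.33762273  0.15138191] [[ 7.310e-02  9.973e-01  0.000e+00]
 [ 9.973e-01 -7.310e-02 -3.000e-04]
 [-3.000e-04  0.000e+00 -1.000e+00]] [-8.08346249e-01  2.78108473e-01  1.71147759e+00 -2.09718302e-04
  1.15179786e+00 -7.35096311e-01] [-0.95728215 -0.26706491 -0.01008103]
```

View pics/w1.png

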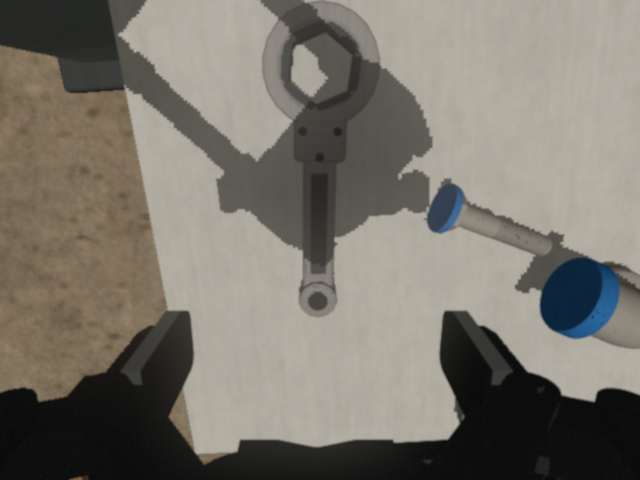

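Ring centred near (321,64), eye at (318,300), handle nearly vertical in the picture. The hexagon's corners need a closer look.

Run:
```python
from h import *
im=pickle.load(open("w1.pkl","rb"))
for uv,z in [((321,64),.02),((318,300),.017)]: print(plane(im,uv,(0,0,z)))
c=cv2.resize(im["pixels"][0:130,250:395],None,fx=5,fy=4.6,interpolation=cv2.INTER_CUBIC)[:600]
c=cv2.convertScaleAbs(c,alpha=1.8,beta=10)
cv2.imwrite("pics/c1.png",c)
```

```text
[ 0.42859275 -0.23754379  0.02      ]
[ 0.41554247 -0.39388515  0.017     ]
```

View pics/c1.png

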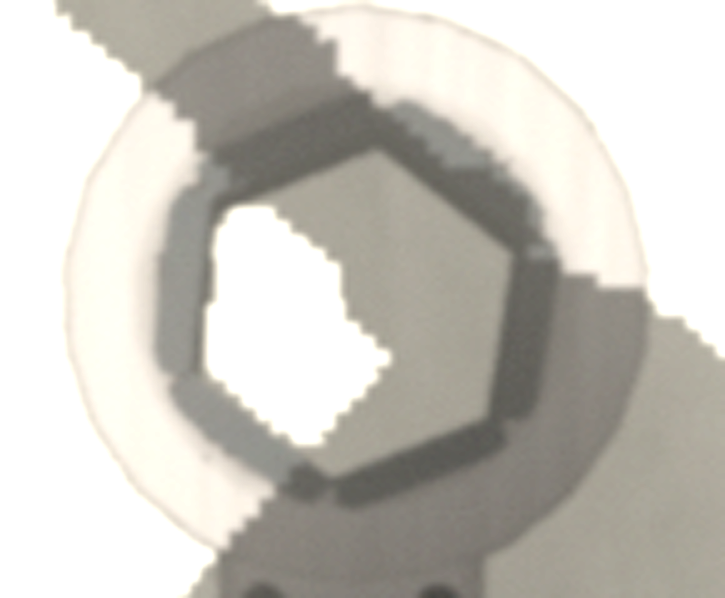

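Crop: the lower hexagon's corners at (376,148), (516,250), (495,418), (330,480), (198,372), (214,205).

Run:
```python
from h import *
im=pickle.load(open("w1.pkl","rb"))
P=[(376,148),(516,250),(495,418),(330,480),(198,372),(214,205)]
X=np.array([plane(im,(250+x/5-.4,y/4.6-.4),(0,0,.002)) for x,y in P])
c=X[:,:2].mean(0); a=np.degrees(np.arctan2(*(X[:,:2]-c).T[::-1])); r=np.linalg.norm(X[:,:2]-c,axis=1)
print(c,r,a,a%60)
O=[]
for x,y in [(356,8),(66,290),(648,290)]: O.append(plane(im,(250+x/5-.4,y/4.6-.4),(0,0,.02)))
print(np.array(O))
```

```text
[ 0.42846591 -0.2380947 ] [0.02133737 0.02215133 0.02292615 0.0223715  0.02172478 0.02275545] [  78.83150277   17.78488911  -41.02086974 -102.44903649 -163.69141841
  137.77051066] [18.83150277 17.78488911 18.97913026 17.55096351 16.30858159 17.77051066]
[[ 0.43083047 -0.20385917  0.02      ]
 [ 0.39368136 -0.23422359  0.02      ]
 [ 0.46360255 -0.23934871  0.02      ]]
```

Emit:
send_rows(increments=[{"gripper": 0.1,"linear": [0.0019,0,-0.02],"delta_rot": [0,0,-0.01]},{"gripper": 0.1,"linear": [0.0019,0,-0.05],"delta_rot": [0,0,-0.01]},{"gripper": 0.1,"linear": [0.0019,0,-0.09],"delta_rot": [0,0,-0.01]},{"gripper": 0.1,"linear": [0.0019,0,-0.12],"delta_rot": [0,0,-0.01]},{"gripper": 0.1,"linear": [0.0019,0,-0.14],"delta_rot": [0,0,-0.01]},{"gripper": 0.1,"linear": [0.0019,0,-0.148],"delta_rot": [0,0,-0.01]},{"gripper": 0.1,"linear": [0.0019,0,-0.148],"delta_rot": [0,0,-0.01]},{"gripper": 0.1,"linear": [0.0019,0,-0.148],"delta_rot": [0,0,-0.01]}], newtons=100)

```text
clock: 2.0
position: [0.4209, -0.3382, 0.0042]
ee_rot: [0.001, 0.735, 0.678, 0.0]
contact_force: [-0.2, 0.0, -0.6]
width: 0.0384
gripper_force: 0.0
```

Emit:
send_rows(increments=[{"gripper": 1,"linear": [0,0,0],"delta_rot": [0,0,0]},{"gripper": 1,"linear": [0,0,0],"delta_rot": [0,0,0]},{"gripper": 1,"linear": [0,0,0],"delta_rot": [0,0,0]},{"gripper": 1,"linear": [0,0,0],"delta_rot": [0,0,0]},{"gripper": 1,"linear": [0,0,0],"delta_rot": [0,0,0]},{"gripper": 1,"linear": [0,0,0],"delta_rot": [0,0,0]}])

```text
clock: 2.6
position: [0.4212, -0.3381, 0.0051]
ee_rot: [0.002, 0.735, 0.678, -0.0]
contact_force: [-1.3, -0.7, 5.4]
width: 0.0194
gripper_force: 98.6
```

Run:
```python
from h import *
s=get_state(); print(s); R0=toolR(s); print(R0.as_matrix().round(4))
```

```text
{'clock': 2.6, 'qpos': array([-8.05029074e-01,  4.47084017e-01,  1.88787518e+00, -5.13452054e-04,
        8.03468393e-01, -7.24611944e-01]), 'qd': array([-0.00169304,  0.00067285, -0.00033066,  0.00020944, -0.00054804,
        0.00088378]), 'effort': array([  0.62337594, -40.42410135, -15.37385345,   0.25434357,
        -0.36201876,  -0.06998128]), 'position': array([ 0.42116456, -0.33809667,  0.00513023]), 'ee_rot': array([ 1.58600163e-03,  7.34837746e-01,  6.78241070e-01, -1.52463434e-04]), 'contact_force': array([-1.34244324, -0.68208919,  5.43822294]), 'moment': array([ 0.00200207,  0.23112066, -0.07664779]), 'gripper_force': 98.63406300544739, 'width': 0.019393718138389825}
[[ 0.08    0.9968  0.0019]
 [ 0.9968 -0.08   -0.0025]
 [-0.0024  0.0021 -1.    ]]
```

```bash
cat >> h.py <<'E'
c30,s30=np.cos(np.pi/6),.5
def face(psi=0.):
    Z=R.from_euler('z',psi).as_matrix(); return Z@np.array([[c30,0,-s30],[0,1,0],[s30,0,c30]])  # cols ex,ey,n
def handR(phi,psi=0.):           # tool rotation with handle at face angle phi (tool x = -handle, z = -n)
    F=face(psi); h=F@[np.cos(phi),np.sin(phi),0]; n=F[:,2]
    return R.from_matrix(np.column_stack([-h,np.cross(-n,-h),-n]))
E
python3 - <<'E'
from h import *
s=get_state(); Rt=handR(-np.pi/2)
print(([.5,.025,.255]-s["position"]).round(4),(Rt*toolR(s).inv()).as_rotvec().round(4))
E
```

```text
[0.0788 0.3631 0.2499] [-0.0186 -0.5213  0.0789]
```

Emit:
send_rows(increments=[{"gripper": 1,"linear": [0,0,0.02],"delta_rot": [0,0,0]},{"gripper": 1,"linear": [0,0,0.05],"delta_rot": [0,0,0]},{"gripper": 1,"linear": [0,0,0.09],"delta_rot": [0,0,0]},{"gripper": 1,"linear": [0,0,0.13],"delta_rot": [0,0,0]},{"gripper": 1,"linear": [0,0,0.17],"delta_rot": [0,0,0]},{"gripper": 1,"linear": [0,0,0.21],"delta_rot": [0,0,0]},{"gripper": 1,"linear": [0,0,0.24],"delta_rot": [0,0,0]},{"gripper": 1,"linear": [0,0,0.25],"delta_rot": [0,0,0]}])

```text
clock: 3.4
position: [0.4216, -0.3382, 0.2572]
ee_rot: [0.004, 0.735, 0.678, 0.0]
contact_force: [0.8, -0.4, -3.6]
width: 0.0194
gripper_force: 98.6
```

Emit:
send_rows(increments=[{"gripper": 1,"linear": [0.01,0.04,0.0],"delta_rot": [-0.0023,-0.065,0.01]},{"gripper": 1,"linear": [0.02,0.09,0.0],"delta_rot": [-0.0046,-0.13,0.02]},{"gripper": 1,"linear": [0.03,0.14,0.0],"delta_rot": [-0.007,-0.195,0.03]},{"gripper": 1,"linear": [0.04,0.19,0.0],"delta_rot": [-0.0092,-0.26,0.04]},{"gripper": 1,"linear": [0.05,0.24,0.0],"delta_rot": [-0.0116,-0.325,0.05]},{"gripper": 1,"linear": [0.06,0.285,0.0],"delta_rot": [-0.014,-0.39,0.06]},{"gripper": 1,"linear": [0.07,0.325,0.0],"delta_rot": [-0.0163,-0.455,0.07]},{"gripper": 1,"linear": [0.079,0.35,0.0],"delta_rot": [-0.0186,-0.521,0.079]}])

```text
clock: 4.2
position: [0.4971, 0.0159, 0.2512]
ee_rot: [0.18, 0.682, 0.685, 0.183]
contact_force: [0.3, -0.8, -4.5]
width: 0.0193
gripper_force: 98.6
```

Emit:
send_rows(increments=[{"gripper": 1,"linear": [0,0.013,0],"delta_rot": [0,0,0]},{"gripper": 1,"linear": [0,0.013,0],"delta_rot": [0,0,0]},{"gripper": 1,"linear": [0,0.013,0],"delta_rot": [0,0,0]},{"gripper": 1,"linear": [0,0.013,0],"delta_rot": [0,0,0]}])

```text
clock: 4.6
position: [0.4993, 0.0251, 0.2527]
ee_rot: [0.181, 0.683, 0.683, 0.182]
contact_force: [-0.2, -0.6, -3.1]
width: 0.0189
gripper_force: 98.7
```

Run:
```python
from h import *
wrist("w2"); s=get_state(); print(s["clock"],s["position"],toolR(s).as_matrix().round(4),s["qpos"].round(3),s["contact_force"],s["moment"])
```

```text
4.65 [0.49951719 0.02491479 0.25291079] [[-2.000e-04  8.677e-01  4.971e-01]
 [ 1.000e+00 -7.000e-04  1.500e-03]
 [ 1.600e-03  4.971e-01 -8.677e-01]] [-0.143 -0.107  2.008  0.109  0.728 -0.205] [-0.19424808 -0.76153589 -3.28465226] [-0.18860972  0.48356156 -0.0528967 ]
```

View pics/w2.png

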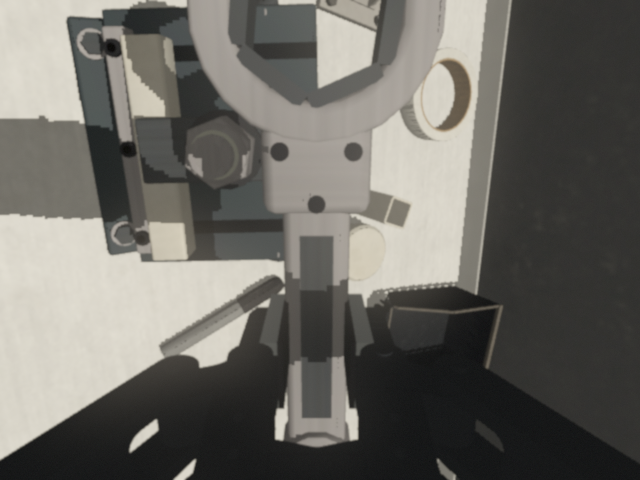

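The nut is at about (222,151), left of the spanner head; strap, tube (145,70 to 165,250) and fence are visible.

Run:
```python
from h import *
im=pickle.load(open("w2.pkl","rb"))
c=im["pixels"][100:210,130:275]
c=cv2.resize(c,None,fx=5,fy=5,interpolation=cv2.INTER_CUBIC)
cv2.imwrite("pics/c2.png",cv2.convertScaleAbs(c,alpha=2.2,beta=20))
```

```text
(no output)
```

View pics/c2.png

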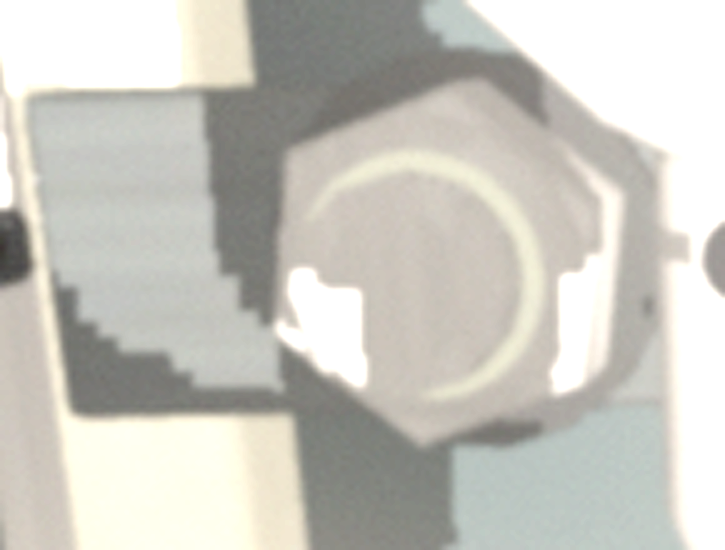

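Crop: hex outline corners (480,78), (287,150), (278,335), (425,443), (605,365), (623,190); strap nose corners (28,92) and (73,412).

Run:
```python
from h import *
from scipy.optimize import least_squares
np.set_printoptions(precision=4,suppress=True)
im=pickle.load(open("w2.pkl","rb")); 
A,B=plane(im,(69,17),(0,0,.014)),plane(im,(108,254),(0,0,.014)); print("base front",A,B,np.linalg.norm(A-B),"psi",np.degrees(np.arctan2(-(A-B)[0],(A-B)[1])))
d=pickle.load(open("d0.pkl","rb"))["top"]
px=lambda p:(130+p[0]/5-.4,100+p[1]/5-.4)
top=[(480,78),(287,150),(278,335),(425,443)]; low=[(623,190),(608,365)]; st=[(28,92),(73,412)]
obs=np.array([px(p) for p in top+low+st])
def model(v,im,full=False):
    p=v[:3]; F=face(v[3]); th=v[4]
    # image order: going top, TL, LL, bottom, then right-lower,right-upper
    a=th+np.radians(60)*np.arange(6); r=.018/np.cos(np.pi/6)
    H=np.column_stack([r*np.cos(a),r*np.sin(a),0*a])
    # 0 top(+y),1 upper-left,2 lower-left,3 bottom,4 lower-right,5 upper-right
    L=[H[i]+[0,0,.018] for i in range(4)]+[H[5],H[4]]+[[v[5],.02,-.004],[v[5],-.02,-.004]]
    return proj(im,p+np.array(L)@F.T)
n=face()[:,2]
def res(v): 
    fx=A[0]/2+B[0]/2+.08; fm=np.array([fx,.075,.078])
    h=(v[:3]-fm)@face(v[3])[:,2]
    return np.r_[(model(v,im)-obs).ravel(),(h-.0445)/.0015,(v[3])/.03]
best=None
for th0 in np.radians([70,80,90,100,110]):
    s=least_squares(res,[.5,.075,.1165,0,th0,-.06],x_scale=[.01,.01,.01,.1,.1,.01])
    if best is None or s.cost<best.cost: best=s
v=best.x; print(v,np.degrees(v[3:5]),best.cost); print(best.fun.round(2))
F=face(v[3]); print("tip in top img",proj(d,v[:3]+.034*F[:,2]),"seat",proj(d,v[:3]))
pickle.dump(v,open("nut.pkl","wb"))
```

```text
base front [0.4406 0.1603 0.014 ] [ 0.4427 -0.0117  0.014 ] 0.17201461835432036 psi 0.7073107776619447
[ 0.5101  0.0756  0.1217  0.0147  1.3798 -0.0536] [ 0.8433 79.0594] 11.401727370502458
[-3.32  0.61  1.19 -0.68 -0.22 -0.91 -0.32  0.64  2.23  0.77  0.68 -0.33
  0.1  -0.81 -0.11  0.84 -0.59  0.49]
tip in top img [[290.7317 218.8086]] seat [[291.7381 212.4306]]
```

Run:
```python
from h import *
from scipy.optimize import least_squares
np.set_printoptions(precision=4,suppress=True)
im=pickle.load(open("w2.pkl","rb")); psi=.013
px=lambda p:(130+p[0]/5-.4,100+p[1]/5-.4)
obs=np.array([px(p) for p in [(480,78),(287,150),(278,335),(425,443),(623,190),(608,365),(28,92),(73,412)]])
F=face(psi)
def pts(v):
    a=v[3]+np.radians(60)*np.arange(6); r=.018/np.cos(np.pi/6)
    H=np.column_stack([r*np.cos(a),r*np.sin(a),0*a])
    return H
def model(v):
    H=pts(v)
    L=[H[i]+[0,0,.018] for i in range(4)]+[H[5],H[4]]+[[v[4],.02,-.004],[v[4],-.02,-.004]]
    return proj(im,v[:3]+np.array(L)@F.T)
fm=np.array([.5216,.075,.078])
for w in ([1]*8,[.1,1,1,1,1,1,1,1],[1,1,1,1,1,.1,1,1],[.1,1,1,1,.1,.1,1,1],[1,1,1,1,.1,.1,1,1]):
    f=lambda v:np.r_[((model(v)-obs)*np.array(w)[:,None]).ravel(),((v[:3]-fm)@F[:,2]-.0445)/.001]
    s=least_squares(f,[.5,.075,.12,1.4,-.06],x_scale=[.01,.01,.01,.1,.01]); v=s.x
    print(v,np.degrees(v[3]),s.cost); print((model(v)-obs).round(1).tolist())
c=cv2.convertScaleAbs(cv2.resize(im["pixels"][100:210,130:275],None,fx=5,fy=5,interpolation=cv2.INTER_CUBIC),alpha=2.2,beta=20)
H=pts(v)
for z,col in ((0,(255,0,0)),(.018,(0,0,255))):
    q=proj(im,v[:3]+(H+[0,0,z])@F.T); q=((q-[130,100]+.4)*5).astype(int); cv2.polylines(c,[q],True,col,2)
t=np.linspace(0,6.28,60); 
for z,r,col in ((0,.024,(0,160,0)),(.034,.003,(0,200,255))):
    W=np.column_stack([r*np.cos(t),r*np.sin(t),0*t+z]); q=((proj(im,v[:3]+W@F.T)-[130,100]+.4)*5).astype(int); cv2.polylines(c,[q],True,col,2)
cv2.imwrite("pics/c3.png",c)
```

```text
[ 0.51    0.0756  0.1221  1.3815 -0.0536] 79.15679968095841 11.45738028924292
[[-3.3, 0.6], [1.1, -0.7], [-0.3, -0.9], [-0.3, 0.7], [2.3, 0.8], [0.7, -0.3], [0.2, -1.0], [-0.2, 0.8]]
[ 0.5096  0.0755  0.1218  1.4051 -0.0531] 80.50593347533557 2.9484022296395342
[[-5.1, 0.5], [-0.2, 0.1], [-0.8, -0.0], [-0.4, 0.9], [1.1, 0.1], [0.4, -0.8], [0.2, -0.9], [-0.2, 0.8]]
[ 0.5101  0.0756  0.1223  1.3855 -0.0536] 79.38386792384678 11.051885534903098
[[-3.3, 0.5], [1.2, -0.6], [-0.1, -0.8], [-0.0, 0.7], [2.4, 0.6], [1.0, -0.4], [0.2, -1.0], [-0.2, 0.8]]
[ 0.5098  0.0757  0.1221  1.4083 -0.0533] 80.69234461565085 1.4660559949434782
[[-4.8, 0.2], [0.1, -0.1], [-0.3, -0.1], [0.2, 0.7], [1.6, -0.3], [0.9, -1.1], [0.1, -1.1], [-0.2, 0.7]]
[ 0.5102  0.0755  0.1228  1.375  -0.0539] 78.78388817780612 6.996670748372431
[[-2.3, 0.7], [1.9, -0.8], [0.3, -0.9], [0.1, 0.9], [3.1, 1.1], [1.3, 0.1], [0.1, -0.9], [-0.2, 1.0]]
```

View pics/c3.png

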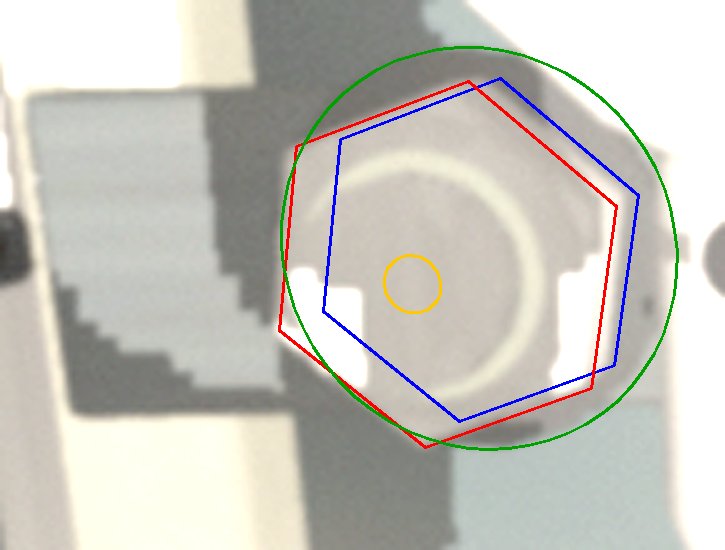

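Run:
```python
from h import *
from scipy.optimize import least_squares
np.set_printoptions(precision=4,suppress=True)
im=pickle.load(open("w2.pkl","rb")); psi=.013; F=face(psi)
px=lambda p:(130+p[0]/5-.4,100+p[1]/5-.4)
t=np.linspace(0,2*np.pi,400)
obs=np.array([px(p) for p in [(480,78),(287,150),(278,335),(425,443),(623,190),(608,365),(28,92),(73,412)]])
ws=np.array([px((657,300)),px((450,48))])
def model(v,k):
    a=v[3]+np.radians(60)*np.arange(6); r=.018/np.cos(np.pi/6)
    H=np.column_stack([r*np.cos(a),r*np.sin(a),0*a]); z=[0,0,v[5]]
    L=[H[0]+(z if k else 0),H[1]+z,H[2]+z,H[3]+z,H[5],H[4],[v[4],.02,-.004],[v[4],-.02,-.004]]
    return proj(im,v[:3]+np.array(L)@F.T)
fm=np.array([.5216,.075,.078])
for k in (0,1):
    def f(v):
        W=proj(im,v[:3]+np.column_stack([.024*np.cos(t),.024*np.sin(t),0*t])@F.T)
        return np.r_[(model(v,k)-obs).ravel(),W[:,0].max()-ws[0,0],((v[:3]-fm)@F[:,2]-.0445)/.0015,(v[5]-.016)/.004]
    s=least_squares(f,[.5,.075,.12,1.4,-.06,.016],x_scale=[.01,.01,.01,.1,.01,.01]); v=s.x
    print(v,np.degrees(v[3]),s.cost); print(s.fun.round(1))
```

```text
[ 0.5089  0.0754  0.1215  1.4125 -0.0523  0.0145] 80.93187038775514 2.38028022481228
[-0.   0.2  0.   0.3 -0.2 -0.3 -0.   0.1 -0.3  0.1 -0.7 -0.8  0.2 -0.7
 -0.2  1.1  1.2 -0.3 -0.4]
[ 0.5091  0.0754  0.122   1.3886 -0.0526  0.0139] 79.56130430554411 12.335221401093996
[-3.6  0.7  1.5 -0.5  0.3 -1.2 -0.  -0.1  0.7  0.9 -0.6 -0.1  0.2 -0.7
 -0.2  1.1  1.8 -0.1 -0.5]
```

Run:
```python
from h import *
np.set_printoptions(precision=4,suppress=True)
im=pickle.load(open("w2.pkl","rb"))
T=np.eye(4); T=np.array(im["T_tool_cam"]); Ti=np.linalg.inv(T)
def pj(P): q=(np.c_[P,np.ones(len(P))]@Ti.T)[:,:3]@np.array(im["K"]).T; return q[:,:2]/q[:,2:]
t=np.linspace(0,2*np.pi,200); o=np.array([.1004,0,.0051])
c=im["pixels"][0:160,170:470].copy(); c=cv2.resize(c,None,fx=2.6,fy=2.6)
for r,z,n,col in ((.036,-.02,200,(0,0,255)),(.02165,0,6,(0,255,0)),(.02165,-.02,6,(255,0,0))):
    # handle dir = -x tool; ratchet frame: x=-xt, y=+yt? (z=-zt): y = z cross x
    a=np.linspace(0,2*np.pi,n,endpoint=False)+(np.radians(-7.3) if n==6 else 0)
    xr,yr=r*np.cos(a),r*np.sin(a)
    P=o+np.column_stack([-xr,yr,0*a+z]); q=pj(P)
    print(q.min(0),q.max(0)); cv2.polylines(c,[((q-[170,0])*2.6).astype(int)],True,col,1)
cv2.imwrite("pics/c4.png",c)
```

```text
[ 182.7134 -156.425 ] [449.1733 142.0539]
[254.0521 -57.3364] [380.2114  92.915 ]
[243.8509 -87.0128] [391.1077  90.1032]
```

View pics/c4.png

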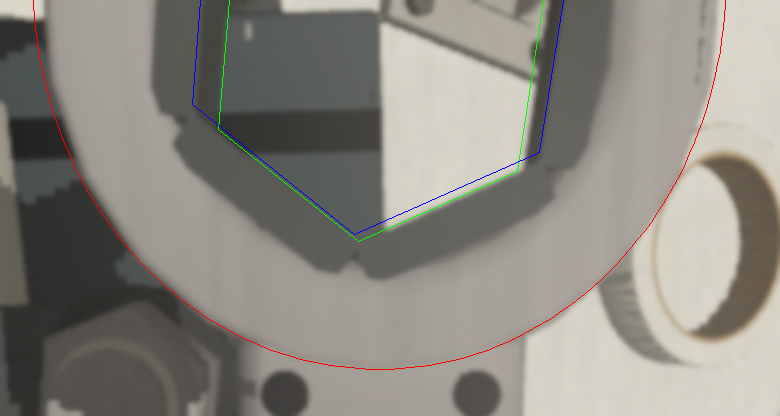

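```bash
cat >> h.py <<'E'
SEAT=np.array([.5089,.0754,.1215]); PSI=.013; OFF=np.array([.1004,0,.0051])
def pose(phi_deg,h,seat=None):
    Rt=handR(np.radians(phi_deg),PSI); return (SEAT if seat is None else seat)+h*face(PSI)[:,2]-Rt.apply(OFF),Rt
def delta(p,Rt,p0,R0): return (p-p0).round(4).tolist(),(Rt*R0.inv()).as_rotvec().round(4).tolist()
E
python3 - <<'E'
from h import *
s=get_state()
for h in (.09,.045): print(h,*delta(*pose(-91.8,h),s["position"],toolR(s)))
E
```

```text
0.09 [-0.0396, -0.0505, -0.0506] [0.014, -0.0032, -0.0144]
0.045 [-0.0171, -0.0502, -0.0896] [0.014, -0.0032, -0.0144]
```

Emit:
send_rows(increments=[{"gripper": 1,"linear": [-0.015,-0.02,-0.015],"delta_rot": [0.007,-0.001,-0.007]},{"gripper": 1,"linear": [-0.04,-0.05,-0.045],"delta_rot": [0.014,-0.003,-0.0144]},{"gripper": 1,"linear": [-0.035,-0.0505,-0.06],"delta_rot": [0.014,-0.003,-0.0144]},{"gripper": 1,"linear": [-0.0171,-0.0502,-0.0896],"delta_rot": [0.014,-0.003,-0.0144]},{"gripper": 1,"linear": [-0.0171,-0.0502,-0.0896],"delta_rot": [0.014,-0.003,-0.0144]},{"gripper": 1,"linear": [-0.0171,-0.0502,-0.0896],"delta_rot": [0.014,-0.003,-0.0144]},{"gripper": 1,"linear": [-0.0171,-0.0502,-0.0896],"delta_rot": [0.014,-0.003,-0.0144]}])

```text
clock: 5.35
position: [0.483, -0.0249, 0.1647]
ee_rot: [0.18, 0.689, 0.677, 0.188]
contact_force: [0.4, -0.4, -3.3]
width: 0.0189
gripper_force: 99.3
```

Run:
```python
from h import *
wrist("w3"); s=get_state(); print(s["position"],s["contact_force"],s["moment"])
for h in (.045,.03,.018,.01,0): print(h,*delta(*pose(-91.8,h),s["position"],toolR(s)))
c=optics.get_image("scene")["pixels"][150:330,220:460]; im=cv2.imread("pics/w3.png")
cv2.imwrite("pics/c5.png",np.vstack([cv2.resize(im[0:190,120:540],(640,290)),cv2.resize(c,(400,300))[:,:400] if 0 else cv2.copyMakeBorder(cv2.resize(c,(400,300)),0,0,0,240,cv2.BORDER_CONSTANT)]))
```

```text
[ 0.48305204 -0.0247098   0.16501693] [-0.62364938  0.36978143 -3.27797887] [-0.17744536  0.52147887  0.03363841]
0.045 [-0.0006, -0.0006, -0.0017] [0.0006, 0.003, -0.0012]
0.03 [0.0069, -0.0005, -0.0147] [0.0006, 0.003, -0.0012]
0.018 [0.0129, -0.0004, -0.0251] [0.0006, 0.003, -0.0012]
0.01 [0.0169, -0.0004, -0.032] [0.0006, 0.003, -0.0012]
0 [0.0219, -0.0003, -0.0407] [0.0006, 0.003, -0.0012]
```

View pics/c5.png

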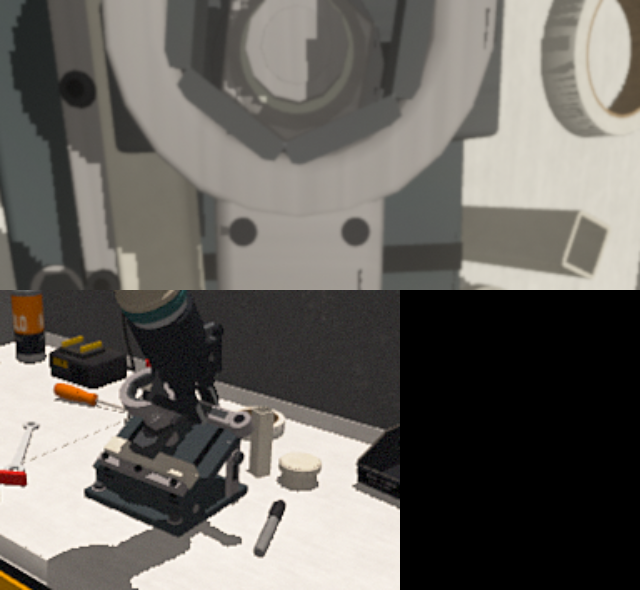

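The stud and collar sit concentric in the ring (crop centre about (299,48)), and the hexagon's lower corner lines up with the hole's corner at (286,150). Going down.

Emit:
send_rows(increments=[{"gripper": 1,"linear": [0.003,-0.0005,-0.008],"delta_rot": [0.0006,0.003,-0.0012]},{"gripper": 1,"linear": [0.0069,-0.0005,-0.0147],"delta_rot": [0.0006,0.003,-0.0012]},{"gripper": 1,"linear": [0.01,-0.0005,-0.02],"delta_rot": [0.0006,0.003,-0.0012]},{"gripper": 1,"linear": [0.0129,-0.0004,-0.0251],"delta_rot": [0.0006,0.003,-0.0012]},{"gripper": 1,"linear": [0.0149,-0.0004,-0.0286],"delta_rot": [0.0006,0.003,-0.0012]},{"gripper": 1,"linear": [0.0169,-0.0004,-0.032],"delta_rot": [0.0006,0.003,-0.0012]},{"gripper": 1,"linear": [0.0169,-0.0004,-0.032],"delta_rot": [0.0006,0.003,-0.0012]}])

```text
clock: 6.15
position: [0.5, -0.0247, 0.1316]
ee_rot: [0.178, 0.69, 0.676, 0.187]
contact_force: [1.0, 1.8, -1.4]
width: 0.0194
gripper_force: 99.3
```

Emit:
send_rows(increments=[{"gripper": 1,"linear": [0.0015,0,-0.0026],"delta_rot": [0,0,0]},{"gripper": 1,"linear": [0.003,0,-0.0052],"delta_rot": [0,0,0]},{"gripper": 1,"linear": [0.004,0,-0.0069],"delta_rot": [0,0,0]},{"gripper": 1,"linear": [0.005,0,-0.0087],"delta_rot": [0,0,0]},{"gripper": 1,"linear": [0.005,0,-0.0087],"delta_rot": [0,0,0]}])

```text
clock: 6.65
position: [0.5046, -0.0247, 0.1231]
ee_rot: [0.178, 0.69, 0.677, 0.187]
contact_force: [1.6, 3.6, -0.8]
width: 0.0194
gripper_force: 99.7
```

```bash
cat >> h.py <<'E'
def report():
    s=get_state(); F=face(PSI); Rt=toolR(s); ring=s["position"]+Rt.apply(OFF)
    loc=F.T@(ring-SEAT); h=F.T@(-Rt.as_matrix()[:,0]); f=np.array(s["contact_force"])+[0,0,3.2]
    M0=np.array([-.18,.50,-.01]) # spanner weight moment, ~const
    r=s["position"]-SEAT; tau=(s["moment"]-M0+np.cross(r,f))@F[:,2]
    tilt=np.degrees(np.arccos(-Rt.as_matrix()[:,2]@F[:,2]))
    print("t %.2f phi %.2f ring(mm) %s F_face %s tau %.2f (F only %.2f) tilt %.2f w %.4f"%(s["clock"],np.degrees(np.arctan2(h[1],h[0])),(loc*1e3).round(1),(F.T@f).round(1),tau,np.cross(r,f)@F[:,2],tilt,s["width"]))
    return s
E
python3 -c "
from h import *
s=report(); print(s['moment'],s['contact_force'],s['qpos'])"
```

```text
t 6.65 phi -91.86 ring(mm) [-0.8  0.4 -0.8] F_face [2.6 3.5 1.3] tau -0.10 (F only 0.25) tilt 0.12 w 0.0194
[0.80440567 0.01559633 0.15026117] [ 1.58391833  3.55709669 -0.77632083] [-0.30037202  0.06867998  2.23240365  0.43841417  0.37277932 -0.6531312 ]
```

```bash
cat >> h.py <<'E'
def rows(phi0,phis,h0,hs):
    p0,R0=pose(phi0,h0)
    for a,h in zip(phis,hs):
        p,Rt=pose(a,h); l,r=delta(p,Rt,p0,R0); print('{"gripper":1,"linear":%s,"delta_rot":%s},'%(l,r))
E
python3 -c "
from h import *
rows(-92,[-92,-90,-83,-75.5,-68,-60.5,-53,-47],0,[-.001]+[-.0015]*7)"
```

```text
{"gripper":1,"linear":[0.0005, 0.0, -0.0009],"delta_rot":[0.0, 0.0, 0.0]},
{"gripper":1,"linear":[0.0038, -0.0, 0.0005],"delta_rot":[-0.0175, -0.0002, 0.0302]},
{"gripper":1,"linear":[0.0144, 0.0009, 0.0066],"delta_rot":[-0.0785, -0.001, 0.136]},
{"gripper":1,"linear":[0.0255, 0.0035, 0.013],"delta_rot":[-0.144, -0.0019, 0.2494]},
{"gripper":1,"linear":[0.0363, 0.0077, 0.0193],"delta_rot":[-0.2094, -0.0027, 0.3628]},
{"gripper":1,"linear":[0.0464, 0.0136, 0.0252],"delta_rot":[-0.2749, -0.0036, 0.4761]},
{"gripper":1,"linear":[0.0558, 0.0209, 0.0307],"delta_rot":[-0.3403, -0.0044, 0.5895]},
{"gripper":1,"linear":[0.0627, 0.0277, 0.0347],"delta_rot":[-0.3927, -0.0051, 0.6802]},
```

Emit:
send_rows(increments=[{"gripper": 1,"linear": [0.0005,0.0,-0.0009],"delta_rot": [0.0,0.0,0.0]},{"gripper": 1,"linear": [0.0038,0.0,0.0005],"delta_rot": [-0.0175,-0.0002,0.0302]},{"gripper": 1,"linear": [0.0144,0.0009,0.0066],"delta_rot": [-0.0785,-0.001,0.136]},{"gripper": 1,"linear": [0.0255,0.0035,0.013],"delta_rot": [-0.144,-0.0019,0.2494]},{"gripper": 1,"linear": [0.0363,0.0077,0.0193],"delta_rot": [-0.2094,-0.0027,0.3628]},{"gripper": 1,"linear": [0.0464,0.0136,0.0252],"delta_rot": [-0.2749,-0.0036,0.4761]},{"gripper": 1,"linear": [0.0558,0.0209,0.0307],"delta_rot": [-0.3403,-0.0044,0.5895]},{"gripper": 1,"linear": [0.0627,0.0277,0.0347],"delta_rot": [-0.3927,-0.0051,0.6802]}])

```text
clock: 7.45
position: [0.5677, 0.0032, 0.1585]
ee_rot: [0.237, 0.376, 0.89, 0.103]
contact_force: [-1.7, 3.1, 3.2]
width: 0.0192
gripper_force: 100.2
```

```bash
python3 -c "
from h import *
s=report(); print(s['moment'],s['contact_force'],s['qpos'])
rows(-47,[-40,-35],0,[0,0])"
```

```text
t 7.45 phi -46.51 ring(mm) [-0.5 -0.1 -2. ] F_face [1.8 3.1 6.3] tau -0.10 (F only 0.34) tilt 0.10 w 0.0192
[0.95359714 0.44110703 0.13315891] [-1.68425002  3.12242682  3.1638154 ] [-0.17758888  0.10662731  2.06716453  0.21120492  0.46208062 -1.11435483]
{"gripper":1,"linear":[0.0072, 0.009, 0.0042],"delta_rot":[-0.0611, -0.0008, 0.1058]},
{"gripper":1,"linear":[0.0117, 0.016, 0.0069],"delta_rot":[-0.1047, -0.0014, 0.1814]},
```

```bash
python3 -c "
from h import *
rows(-47,[-40,-32.5,-25,-25],0,[0]*4); print()
rows(-25,[-28,-35,-43,-51,-59,-67,-75,-83],0,-np.array([3,10,18,26,34,42,50,58])*.8e-3*.01745)
print();rows(-83,[-90,-94,-94],0,[-.0001,-.00015,-.00015])
print();rows(-94,[-87,-79,-71,-63,-55,-47,-39,-31],0,[0]*8)
print();rows(-31,[-25,-22],0,[0]*8)"
```

```text
{"gripper":1,"linear":[0.0072, 0.009, 0.0042],"delta_rot":[-0.0611, -0.0008, 0.1058]},
{"gripper":1,"linear":[0.0138, 0.0197, 0.0081],"delta_rot":[-0.1265, -0.0016, 0.2192]},
{"gripper":1,"linear":[0.0191, 0.0312, 0.0113],"delta_rot":[-0.192, -0.0025, 0.3325]},
{"gripper":1,"linear":[0.0191, 0.0312, 0.0113],"delta_rot":[-0.192, -0.0025, 0.3325]},

{"gripper":1,"linear":[-0.0019, -0.0047, -0.0012],"delta_rot":[0.0262, 0.0003, -0.0453]},
{"gripper":1,"linear":[-0.0073, -0.0153, -0.0045],"delta_rot":[0.0873, 0.0011, -0.1511]},
{"gripper":1,"linear":[-0.0147, -0.0262, -0.009],"delta_rot":[0.1571, 0.002, -0.2721]},
{"gripper":1,"linear":[-0.0234, -0.0359, -0.0142],"delta_rot":[0.2269, 0.0029, -0.393]},
{"gripper":1,"linear":[-0.0332, -0.0441, -0.0201],"delta_rot":[0.2967, 0.0039, -0.5139]},
{"gripper":1,"linear":[-0.0439, -0.0506, -0.0264],"delta_rot":[0.3665, 0.0048, -0.6348]},
{"gripper":1,"linear":[-0.0552, -0.0553, -0.0331],"delta_rot":[0.4363, 0.0057, -0.7557]},
{"gripper":1,"linear":[-0.0671, -0.0581, -0.0401],"delta_rot":[0.5061, 0.0066, -0.8767]},

{"gripper":1,"linear":[-0.0105, 
[... 409 characters left out ...]

{"gripper":1,"linear":[0.0343, 0.0057, 0.0198],"delta_rot":[-0.2007, -0.0026, 0.3476]},
{"gripper":1,"linear":[0.0454, 0.0113, 0.0263],"delta_rot":[-0.2705, -0.0035, 0.4686]},
{"gripper":1,"linear":[0.0557, 0.0186, 0.0323],"delta_rot":[-0.3403, -0.0044, 0.5895]},
{"gripper":1,"linear":[0.065, 0.0276, 0.0377],"delta_rot":[-0.4101, -0.0053, 0.7104]},
{"gripper":1,"linear":[0.0732, 0.0379, 0.0425],"delta_rot":[-0.4799, -0.0062, 0.8313]},
{"gripper":1,"linear":[0.08, 0.0495, 0.0465],"delta_rot":[-0.5497, -0.0071, 0.9522]},

{"gripper":1,"linear":[0.0042, 0.0093, 0.0025],"delta_rot":[-0.0524, -0.0007, 0.0907]},
{"gripper":1,"linear":[0.0059, 0.0142, 0.0035],"delta_rot":[-0.0785, -0.001, 0.136]},
```

Emit:
send_rows(increments=[{"gripper": 1,"linear": [0.0072,0.009,0.0042],"delta_rot": [-0.0611,-0.0008,0.1058]},{"gripper": 1,"linear": [0.0138,0.0197,0.0081],"delta_rot": [-0.1265,-0.0016,0.2192]},{"gripper": 1,"linear": [0.0191,0.0312,0.0113],"delta_rot": [-0.192,-0.0025,0.3325]},{"gripper": 1,"linear": [0.0191,0.0312,0.0113],"delta_rot": [-0.192,-0.0025,0.3325]}])

```text
clock: 7.85
position: [0.5868, 0.0349, 0.1697]
ee_rot: [0.253, 0.199, 0.945, 0.056]
contact_force: [-1.8, 0.1, 3.8]
width: 0.0192
gripper_force: 100.2
```

Emit:
send_rows(increments=[{"gripper": 1,"linear": [-0.0019,-0.0047,-0.0012],"delta_rot": [0.0262,0.0003,-0.0453]},{"gripper": 1,"linear": [-0.0073,-0.0153,-0.0045],"delta_rot": [0.0873,0.0011,-0.1511]},{"gripper": 1,"linear": [-0.0147,-0.0262,-0.009],"delta_rot": [0.1571,0.002,-0.2721]},{"gripper": 1,"linear": [-0.0234,-0.0359,-0.0142],"delta_rot": [0.2269,0.0029,-0.393]},{"gripper": 1,"linear": [-0.0332,-0.0441,-0.0201],"delta_rot": [0.2967,0.0039,-0.5139]},{"gripper": 1,"linear": [-0.0439,-0.0506,-0.0264],"delta_rot": [0.3665,0.0048,-0.6348]},{"gripper": 1,"linear": [-0.0552,-0.0553,-0.0331],"delta_rot": [0.4363,0.0057,-0.7557]},{"gripper": 1,"linear": [-0.0671,-0.0581,-0.0401],"delta_rot": [0.5061,0.0066,-0.8767]}])

```text
clock: 8.65
position: [0.519, -0.0238, 0.1294]
ee_rot: [0.191, 0.638, 0.725, 0.174]
contact_force: [2.5, 14.6, 4.8]
width: 0.0193
gripper_force: 100.0
```

```bash
python3 -c "
from h import *
s=report(); print(s['moment'],s['contact_force'],s['qpos'])"
```

```text
t 8.65 phi -83.44 ring(mm) [ 0.1  0.5 -2.5] F_face [ 6.3 14.6  5.6] tau 0.60 (F only 0.79) tilt 0.12 w 0.0193
[ 2.32298634 -0.53029166  1.19949081] [ 2.47769425 14.58879904  4.76357509] [-0.28590135  0.07928432  2.1979486   0.40153627  0.39000516 -0.74967715]
```

```bash
cat >> h.py <<'E'
def tau():
    s=get_state(); F=face(PSI); Rt=toolR(s); h=F.T@(-Rt.as_matrix()[:,0]); phi=np.arctan2(h[1],h[0])
    r=s["position"]-SEAT; M,f=np.array(s["moment"]),np.array(s["contact_force"])
    print("t %.2f phi %.2f tau %.3f ring %s F %s q5 %.2f"%(s["clock"],np.degrees(phi),(M+np.cross(r,f))@F[:,2]-.064*np.sin(phi),(F.T@(s["position"]+Rt.apply(OFF)-SEAT)*1e3).round(1),(F.T@f).round(1),s["qpos"][4]))
E
python3 -c "
from h import *
tau()
rows(-83,[-76,-68.5,-61,-53.5,-46,-38,-30,-22],0,[0]*8)
print();rows(-22,[-22,-25,-32,-40,-48,-56,-62,-62],0,-np.array([0,3,10,18,26,34,40,40])*.8e-3*.01745)
print();rows(-62,[-66,-70,-74,-78,-82,-86,-90,-90],0,-np.array([4,8,12,16,20,24,28,28])*.8e-3*.01745)"
```

```text
t 8.65 phi -83.44 tau 0.578 ring [ 0.1  0.5 -2.5] F [ 4.7 14.6  2.8] q5 0.39
{"gripper":1,"linear":[0.0104, 0.0024, 0.006],"delta_rot":[-0.0611, -0.0008, 0.1058]},
{"gripper":1,"linear":[0.0212, 0.0065, 0.0123],"delta_rot":[-0.1265, -0.0016, 0.2192]},
{"gripper":1,"linear":[0.0314, 0.0122, 0.0182],"delta_rot":[-0.192, -0.0025, 0.3325]},
{"gripper":1,"linear":[0.0409, 0.0195, 0.0237],"delta_rot":[-0.2574, -0.0033, 0.4459]},
{"gripper":1,"linear":[0.0494, 0.0281, 0.0288],"delta_rot":[-0.3229, -0.0042, 0.5593]},
{"gripper":1,"linear":[0.0574, 0.0386, 0.0334],"delta_rot":[-0.3927, -0.0051, 0.6802]},
{"gripper":1,"linear":[0.0641, 0.0503, 0.0374],"delta_rot":[-0.4625, -0.006, 0.8011]},
{"gripper":1,"linear":[0.0692, 0.0629, 0.0404],"delta_rot":[-0.5323, -0.0069, 0.922]},

{"gripper":1,"linear":[0.0, 0.0, 0.0],"delta_rot":[0.0, 0.0, 0.0]},
{"gripper":1,"linear":[-0.0017, -0.0048, -0.0011],"delta_rot":[0.0262, 0.0003, -0.0453]},
{"gripper":1,"linear":[-0.0066, -0.0157, -0.0041],"delta_rot":[0.0873, 0.0011, -0.1511]},
{"gripper":1,"linear":[-0.0135, -0.0271, -0.0083],"delta_rot":[0.1571, 0.0
[... 389 characters left out ...]
ear":[-0.0054, -0.0031, -0.0032],"delta_rot":[0.0349, 0.0005, -0.0605]},
{"gripper":1,"linear":[-0.011, -0.0058, -0.0065],"delta_rot":[0.0698, 0.0009, -0.1209]},
{"gripper":1,"linear":[-0.0167, -0.0081, -0.0099],"delta_rot":[0.1047, 0.0014, -0.1814]},
{"gripper":1,"linear":[-0.0225, -0.0099, -0.0133],"delta_rot":[0.1396, 0.0018, -0.2418]},
{"gripper":1,"linear":[-0.0284, -0.0111, -0.0168],"delta_rot":[0.1745, 0.0023, -0.3023]},
{"gripper":1,"linear":[-0.0344, -0.012, -0.0204],"delta_rot":[0.2094, 0.0027, -0.3628]},
{"gripper":1,"linear":[-0.0405, -0.0123, -0.0239],"delta_rot":[0.2443, 0.0032, -0.4232]},
{"gripper":1,"linear":[-0.0405, -0.0123, -0.0239],"delta_rot":[0.2443, 0.0032, -0.4232]},
```

Emit:
send_rows(increments=[{"gripper": 1,"linear": [0.0104,0.0024,0.006],"delta_rot": [-0.0611,-0.0008,0.1058]},{"gripper": 1,"linear": [0.0212,0.0065,0.0123],"delta_rot": [-0.1265,-0.0016,0.2192]},{"gripper": 1,"linear": [0.0314,0.0122,0.0182],"delta_rot": [-0.192,-0.0025,0.3325]},{"gripper": 1,"linear": [0.0409,0.0195,0.0237],"delta_rot": [-0.2574,-0.0033,0.4459]},{"gripper": 1,"linear": [0.0494,0.0281,0.0288],"delta_rot": [-0.3229,-0.0042,0.5593]},{"gripper": 1,"linear": [0.0574,0.0386,0.0334],"delta_rot": [-0.3927,-0.0051,0.6802]},{"gripper": 1,"linear": [0.0641,0.0503,0.0374],"delta_rot": [-0.4625,-0.006,0.8011]},{"gripper": 1,"linear": [0.0692,0.0629,0.0404],"delta_rot": [-0.5323,-0.0069,0.922]}])

```text
clock: 9.45
position: [0.5887, 0.0385, 0.1698]
ee_rot: [0.254, 0.177, 0.95, 0.049]
contact_force: [-2.0, 3.9, 3.4]
width: 0.0188
gripper_force: 100.4
```

Emit:
send_rows(increments=[{"gripper": 1,"linear": [0.0,0.0,0.0],"delta_rot": [0.0,0.0,0.0]},{"gripper": 1,"linear": [-0.0017,-0.0048,-0.0011],"delta_rot": [0.0262,0.0003,-0.0453]},{"gripper": 1,"linear": [-0.0066,-0.0157,-0.0041],"delta_rot": [0.0873,0.0011,-0.1511]},{"gripper": 1,"linear": [-0.0135,-0.0271,-0.0083],"delta_rot": [0.1571,0.002,-0.2721]},{"gripper": 1,"linear": [-0.0218,-0.0373,-0.0133],"delta_rot": [0.2269,0.0029,-0.393]},{"gripper": 1,"linear": [-0.0312,-0.046,-0.0189],"delta_rot": [0.2967,0.0039,-0.5139]},{"gripper": 1,"linear": [-0.0389,-0.0515,-0.0235],"delta_rot": [0.349,0.0045,-0.6046]},{"gripper": 1,"linear": [-0.0389,-0.0515,-0.0235],"delta_rot": [0.349,0.0045,-0.6046]}])

```text
clock: 10.25
position: [0.5487, -0.0131, 0.146]
ee_rot: [0.22, 0.496, 0.829, 0.135]
contact_force: [0.7, 9.0, 5.5]
width: 0.0192
gripper_force: 100.3
```

```bash
python3 -c "
from h import *
tau()"
```

```text
t 10.25 phi -62.52 tau 0.335 ring [-0.6  0.1 -3.2] F [3.5 9.  4.4] q5 0.43
```

Emit:
send_rows(increments=[{"gripper": 1,"linear": [-0.0054,-0.0031,-0.0032],"delta_rot": [0.0349,0.0005,-0.0605]},{"gripper": 1,"linear": [-0.011,-0.0058,-0.0065],"delta_rot": [0.0698,0.0009,-0.1209]},{"gripper": 1,"linear": [-0.0167,-0.0081,-0.0099],"delta_rot": [0.1047,0.0014,-0.1814]},{"gripper": 1,"linear": [-0.0225,-0.0099,-0.0133],"delta_rot": [0.1396,0.0018,-0.2418]},{"gripper": 1,"linear": [-0.0284,-0.0111,-0.0168],"delta_rot": [0.1745,0.0023,-0.3023]},{"gripper": 1,"linear": [-0.0344,-0.012,-0.0204],"delta_rot": [0.2094,0.0027,-0.3628]},{"gripper": 1,"linear": [-0.0405,-0.0123,-0.0239],"delta_rot": [0.2443,0.0032,-0.4232]},{"gripper": 1,"linear": [-0.0405,-0.0123,-0.0239],"delta_rot": [0.2443,0.0032,-0.4232]}])

```text
clock: 11.05
position: [0.5087, -0.0245, 0.1225]
ee_rot: [0.18, 0.681, 0.685, 0.185]
contact_force: [2.7, 11.2, 5.7]
width: 0.0189
gripper_force: 100.2
```

```bash
python3 -c "
from h import *
tau()
rows(-90,[-83,-75,-67,-59,-51,-43,-35,-27],0,[0]*8)
print();rows(-27,[-22,-22,-26,-33,-40,-45,-50,-50],0,-np.array([0,0,4,11,18,23,28,28])*.8e-3*.01745)
print();rows(-50,[-53,-56,-59,-60,-60],0,-np.array([3,6,9,10,10])*.8e-3*.01745)"
```

```text
t 11.05 phi -90.38 tau 0.341 ring [-0.2  0.5 -3.3] F [ 5.3 11.1  3.6] q5 0.37
{"gripper":1,"linear":[0.0106, 0.0009, 0.0061],"delta_rot":[-0.0611, -0.0008, 0.1058]},
{"gripper":1,"linear":[0.0225, 0.0037, 0.013],"delta_rot":[-0.1309, -0.0017, 0.2267]},
{"gripper":1,"linear":[0.0339, 0.0084, 0.0196],"delta_rot":[-0.2007, -0.0026, 0.3476]},
{"gripper":1,"linear":[0.0446, 0.0149, 0.0259],"delta_rot":[-0.2705, -0.0035, 0.4686]},
{"gripper":1,"linear":[0.0544, 0.0231, 0.0316],"delta_rot":[-0.3403, -0.0044, 0.5895]},
{"gripper":1,"linear":[0.0632, 0.0328, 0.0367],"delta_rot":[-0.4101, -0.0053, 0.7104]},
{"gripper":1,"linear":[0.0707, 0.0437, 0.0411],"delta_rot":[-0.4799, -0.0062, 0.8313]},
{"gripper":1,"linear":[0.0768, 0.0558, 0.0447],"delta_rot":[-0.5497, -0.0071, 0.9522]},

{"gripper":1,"linear":[0.003, 0.008, 0.0018],"delta_rot":[-0.0436, -0.0006, 0.0756]},
{"gripper":1,"linear":[0.003, 0.008, 0.0018],"delta_rot":[-0.0436, -0.0006, 0.0756]},
{"gripper":1,"linear":[0.0007, 0.0016, 0.0003],"delta_rot":[-0.0087, -0.0001, 0.0151]},
{"gripper":1,"linear":[-0.0044, -0.0092, -0.0028],"delta_rot":[0.0524, 0.0007, -0.0907]},
{"gripper":1,"linear":[-0.0105, -0.0191, -0.0065],"delta_rot":[0.1134, 0.0015, -0.1965]},
{"gripper":1,"linear":[-0.0155, -0.0256, -0.0095],"delta_rot":[0.1571, 0.002, -0.2721]},
{"gripper":1,"linear":[-0.021, -0.0316, -0.0128],"delta_rot":[0.2007, 0.0026, -0.3476]},
{"gripper":1,"linear":[-0.021, -0.0316, -0.0128],"delta_rot":[0.2007, 0.0026, -0.3476]},

{"gripper":1,"linear":[-0.0035, -0.0033, -0.0021],"delta_rot":[0.0262, 0.0003, -0.0453]},
{"gripper":1,"linear":[-0.0071, -0.0064, -0.0043],"delta_rot":[0.0524, 0.0007, -0.0907]},
{"gripper":1,"linear":[-0.0109, -0.0093, -0.0065],"delta_rot":[0.0785, 0.001, -0.136]},
{"gripper":1,"linear":[-0.0122, -0.0102, -0.0073],"delta_rot":[0.0873, 0.0011, -0.1511]},
{"gripper":1,"linear":[-0.0122, -0.0102, -0.0073],"delta_rot":[0.0873, 0.0011, -0.1511]},
```

Emit:
send_rows(increments=[{"gripper": 1,"linear": [0.0106,0.0009,0.0061],"delta_rot": [-0.0611,-0.0008,0.1058]},{"gripper": 1,"linear": [0.0225,0.0037,0.013],"delta_rot": [-0.1309,-0.0017,0.2267]},{"gripper": 1,"linear": [0.0339,0.0084,0.0196],"delta_rot": [-0.2007,-0.0026,0.3476]},{"gripper": 1,"linear": [0.0446,0.0149,0.0259],"delta_rot": [-0.2705,-0.0035,0.4686]},{"gripper": 1,"linear": [0.0544,0.0231,0.0316],"delta_rot": [-0.3403,-0.0044,0.5895]},{"gripper": 1,"linear": [0.0632,0.0328,0.0367],"delta_rot": [-0.4101,-0.0053,0.7104]},{"gripper": 1,"linear": [0.0707,0.0437,0.0411],"delta_rot": [-0.4799,-0.0062,0.8313]},{"gripper": 1,"linear": [0.0768,0.0558,0.0447],"delta_rot": [-0.5497,-0.0071,0.9522]}])

```text
clock: 11.85
position: [0.5859, 0.0303, 0.1671]
ee_rot: [0.251, 0.219, 0.941, 0.061]
contact_force: [-1.8, 3.3, 5.0]
width: 0.019
gripper_force: 100.5
```

Emit:
send_rows(increments=[{"gripper": 1,"linear": [0.003,0.008,0.0018],"delta_rot": [-0.0436,-0.0006,0.0756]},{"gripper": 1,"linear": [0.003,0.008,0.0018],"delta_rot": [-0.0436,-0.0006,0.0756]},{"gripper": 1,"linear": [0.0007,0.0016,0.0003],"delta_rot": [-0.0087,-0.0001,0.0151]},{"gripper": 1,"linear": [-0.0044,-0.0092,-0.0028],"delta_rot": [0.0524,0.0007,-0.0907]},{"gripper": 1,"linear": [-0.0105,-0.0191,-0.0065],"delta_rot": [0.1134,0.0015,-0.1965]},{"gripper": 1,"linear": [-0.0155,-0.0256,-0.0095],"delta_rot": [0.1571,0.002,-0.2721]},{"gripper": 1,"linear": [-0.021,-0.0316,-0.0128],"delta_rot": [0.2007,0.0026,-0.3476]},{"gripper": 1,"linear": [-0.021,-0.0316,-0.0128],"delta_rot": [0.2007,0.0026,-0.3476]}])

```text
clock: 12.65
position: [0.5643, -0.0014, 0.1541]
ee_rot: [0.233, 0.406, 0.877, 0.111]
contact_force: [0.0, 8.6, 6.6]
width: 0.019
gripper_force: 100.5
```

```bash
python3 -c "
from h import *
tau()"
```

```text
t 12.65 phi -50.46 tau 0.495 ring [-0.6 -0.1 -4. ] F [3.4 8.6 5.7] q5 0.45
```

Emit:
send_rows(increments=[{"gripper": 1,"linear": [-0.0035,-0.0033,-0.0021],"delta_rot": [0.0262,0.0003,-0.0453]},{"gripper": 1,"linear": [-0.0071,-0.0064,-0.0043],"delta_rot": [0.0524,0.0007,-0.0907]},{"gripper": 1,"linear": [-0.0071,-0.0064,-0.0043],"delta_rot": [0.0524,0.0007,-0.0907]},{"gripper": 1,"linear": [-0.0071,-0.0064,-0.0043],"delta_rot": [0.0524,0.0007,-0.0907]}])

```text
clock: 13.05
position: [0.5575, -0.0073, 0.15]
ee_rot: [0.227, 0.45, 0.855, 0.123]
contact_force: [0.3, 8.7, 5.6]
width: 0.0192
gripper_force: 100.4
```

```bash
python3 -c "
from h import *
tau()
rows(-56,[-60,-62,-62,-62],0,-np.array([4,6,6,6])*.8e-3*.01745);print()
rows(-62,[-66,-68,-68,-68],0,-np.array([4,6,6,6])*.8e-3*.01745);print()
rows(-68,[-72,-74,-74,-74],0,-np.array([4,6,6,6])*.8e-3*.01745);print()
rows(-74,[-78,-80,-80,-80],0,-np.array([4,6,6,6])*.8e-3*.01745);print()
rows(-80,[-84,-86,-86,-86],0,-np.array([4,6,6,6])*.8e-3*.01745)"
```

```text
t 13.05 phi -56.29 tau 0.548 ring [-0.4  0.2 -4.1] F [3.2 8.7 4.6] q5 0.44
{"gripper":1,"linear":[-0.0051, -0.0038, -0.003],"delta_rot":[0.0349, 0.0005, -0.0605]},
{"gripper":1,"linear":[-0.0077, -0.0055, -0.0046],"delta_rot":[0.0524, 0.0007, -0.0907]},
{"gripper":1,"linear":[-0.0077, -0.0055, -0.0046],"delta_rot":[0.0524, 0.0007, -0.0907]},
{"gripper":1,"linear":[-0.0077, -0.0055, -0.0046],"delta_rot":[0.0524, 0.0007, -0.0907]},

{"gripper":1,"linear":[-0.0054, -0.0031, -0.0032],"delta_rot":[0.0349, 0.0005, -0.0605]},
{"gripper":1,"linear":[-0.0081, -0.0045, -0.0048],"delta_rot":[0.0524, 0.0007, -0.0907]},
{"gripper":1,"linear":[-0.0081, -0.0045, -0.0048],"delta_rot":[0.0524, 0.0007, -0.0907]},
{"gripper":1,"linear":[-0.0081, -0.0045, -0.0048],"delta_rot":[0.0524, 0.0007, -0.0907]},

{"gripper":1,"linear":[-0.0056, -0.0025, -0.0033],"delta_rot":[0.0349, 0.0005, -0.0605]},
{"gripper":1,"linear":[-0.0085, -0.0035, -0.005],"delta_rot":[0.0524, 0.0007, -0.0907]},
{"gripper":1,"linear":[-0.0085, -0.0035, -0.005],"delta_rot":[0.0524, 0.0007, -0.0907]},
{"gripper":1,"linear":[-0.0085, -0.0035, -0.005],"delta_rot":[0.0524, 0.0007, -0.0907]},

{"gripper":1,"linear":[-0.0058, -0.0018, -0.0034],"delta_rot":[0.0349, 0.0005, -0.0605]},
{"gripper":1,"linear":[-0.0088, -0.0025, -0.0052],"delta_rot":[0.0524, 0.0007, -0.0907]},
{"gripper":1,"linear":[-0.0088, -0.0025, -0.0052],"delta_rot":[0.0524, 0.0007, -0.0907]},
{"gripper":1,"linear":[-0.0088, -0.0025, -0.0052],"delta_rot":[0.0524, 0.0007, -0.0907]},

{"gripper":1,"linear":[-0.006, -0.0011, -0.0035],"delta_rot":[0.0349, 0.0005, -0.0605]},
{"gripper":1,"linear":[-0.009, -0.0014, -0.0053],"delta_rot":[0.0524, 0.0007, -0.0907]},
{"gripper":1,"linear":[-0.009, -0.0014, -0.0053],"delta_rot":[0.0524, 0.0007, -0.0907]},
{"gripper":1,"linear":[-0.009, -0.0014, -0.0053],"delta_rot":[0.0524, 0.0007, -0.0907]},
```

Emit:
send_rows(increments=[{"gripper": 1,"linear": [-0.0051,-0.0038,-0.003],"delta_rot": [0.0349,0.0005,-0.0605]},{"gripper": 1,"linear": [-0.0077,-0.0055,-0.0046],"delta_rot": [0.0524,0.0007,-0.0907]},{"gripper": 1,"linear": [-0.0077,-0.0055,-0.0046],"delta_rot": [0.0524,0.0007,-0.0907]},{"gripper": 1,"linear": [-0.0077,-0.0055,-0.0046],"delta_rot": [0.0524,0.0007,-0.0907]}])

```text
clock: 13.45
position: [0.5498, -0.0127, 0.1454]
ee_rot: [0.22, 0.494, 0.83, 0.135]
contact_force: [0.3, 9.0, 5.9]
width: 0.0193
gripper_force: 100.4
```

```bash
python3 -c "
from h import *
tau()"
```

```text
t 13.45 phi -62.28 tau 0.592 ring [-0.3  0.2 -4.2] F [3.3 9.  4.9] q5 0.43
```

Emit:
send_rows(increments=[{"gripper": 1,"linear": [-0.0054,-0.0031,-0.0032],"delta_rot": [0.0349,0.0005,-0.0605]},{"gripper": 1,"linear": [-0.0081,-0.0045,-0.0048],"delta_rot": [0.0524,0.0007,-0.0907]},{"gripper": 1,"linear": [-0.0081,-0.0045,-0.0048],"delta_rot": [0.0524,0.0007,-0.0907]},{"gripper": 1,"linear": [-0.0081,-0.0045,-0.0048],"delta_rot": [0.0524,0.0007,-0.0907]}])

```text
clock: 13.85
position: [0.5417, -0.0171, 0.1407]
ee_rot: [0.213, 0.537, 0.803, 0.147]
contact_force: [1.2, 8.8, 7.1]
width: 0.0194
gripper_force: 100.4
```

```bash
python3 -c "
from h import *
tau()"
```

```text
t 13.85 phi -68.28 tau 0.621 ring [-0.2  0.3 -4.2] F [4.7 8.8 5.5] q5 0.42
```

Emit:
send_rows(increments=[{"gripper": 1,"linear": [-0.0056,-0.0025,-0.0033],"delta_rot": [0.0349,0.0005,-0.0605]},{"gripper": 1,"linear": [-0.0085,-0.0035,-0.005],"delta_rot": [0.0524,0.0007,-0.0907]},{"gripper": 1,"linear": [-0.0085,-0.0035,-0.005],"delta_rot": [0.0524,0.0007,-0.0907]},{"gripper": 1,"linear": [-0.0085,-0.0035,-0.005],"delta_rot": [0.0524,0.0007,-0.0907]}])

```text
clock: 14.25
position: [0.5334, -0.0205, 0.1359]
ee_rot: [0.205, 0.578, 0.774, 0.158]
contact_force: [2.1, 10.1, 5.7]
width: 0.0194
gripper_force: 100.4
```

```bash
python3 -c "
from h import *
tau()"
```

```text
t 14.25 phi -74.25 tau 0.698 ring [ 0.1  0.4 -4.2] F [ 4.8 10.1  3.9] q5 0.41
```

Emit:
send_rows(increments=[{"gripper": 1,"linear": [-0.0058,-0.0018,-0.0034],"delta_rot": [0.0349,0.0005,-0.0605]},{"gripper": 1,"linear": [-0.0058,-0.0018,-0.0034],"delta_rot": [0.0349,0.0005,-0.0605]},{"gripper": 1,"linear": [-0.0058,-0.0018,-0.0034],"delta_rot": [0.0349,0.0005,-0.0605]}])

```text
clock: 14.55
position: [0.5277, -0.0222, 0.1325]
ee_rot: [0.199, 0.605, 0.753, 0.165]
contact_force: [2.4, 9.4, 7.0]
width: 0.0191
gripper_force: 100.4
```

```bash
python3 -c "
from h import *
tau()
rows(-78,[-82,-84,-84,-84],0,-np.array([4,6,6,6])*.8e-3*.01745);print()
rows(-84,[-88,-90,-90,-90],0,-np.array([4,6,6,6])*.8e-3*.01745);print()"
```

```text
t 14.55 phi -78.25 tau 0.776 ring [ 0.3  0.4 -4.2] F [5.7 9.4 4.7] q5 0.40
{"gripper":1,"linear":[-0.0059, -0.0013, -0.0035],"delta_rot":[0.0349, 0.0005, -0.0605]},
{"gripper":1,"linear":[-0.0089, -0.0018, -0.0053],"delta_rot":[0.0524, 0.0007, -0.0907]},
{"gripper":1,"linear":[-0.0089, -0.0018, -0.0053],"delta_rot":[0.0524, 0.0007, -0.0907]},
{"gripper":1,"linear":[-0.0089, -0.0018, -0.0053],"delta_rot":[0.0524, 0.0007, -0.0907]},

{"gripper":1,"linear":[-0.006, -0.0006, -0.0035],"delta_rot":[0.0349, 0.0005, -0.0605]},
{"gripper":1,"linear":[-0.009, -0.0007, -0.0053],"delta_rot":[0.0524, 0.0007, -0.0907]},
{"gripper":1,"linear":[-0.009, -0.0007, -0.0053],"delta_rot":[0.0524, 0.0007, -0.0907]},
{"gripper":1,"linear":[-0.009, -0.0007, -0.0053],"delta_rot":[0.0524, 0.0007, -0.0907]},
```

Emit:
send_rows(increments=[{"gripper": 1,"linear": [-0.0059,-0.0013,-0.0035],"delta_rot": [0.0349,0.0005,-0.0605]},{"gripper": 1,"linear": [-0.0059,-0.0013,-0.0035],"delta_rot": [0.0349,0.0005,-0.0605]},{"gripper": 1,"linear": [-0.0059,-0.0013,-0.0035],"delta_rot": [0.0349,0.0005,-0.0605]}])

```text
clock: 14.85
position: [0.522, -0.0235, 0.1292]
ee_rot: [0.193, 0.63, 0.732, 0.172]
contact_force: [2.9, 10.8, 6.7]
width: 0.019
gripper_force: 100.4
```

```bash
python3 -c "
from h import *
tau(); s=get_state(); print(s['moment'],s['contact_force'])
rows(-82,[-86,-86,-86,-90,-90,-90],0,-np.array([4,4,4,8,8,8])*.8e-3*.01745);print()
rows(-86,[-90,-90,-90],0,-np.array([4,4,4])*.8e-3*.01745);print()"
```

```text
t 14.85 phi -82.22 tau 0.830 ring [ 0.5  0.4 -4.2] F [ 6.  10.7  4.3] q5 0.39
[ 1.98005125 -0.64891099  1.16317046] [ 2.89519871 10.78660634  6.72784542]
{"gripper":1,"linear":[-0.006, -0.0008, -0.0035],"delta_rot":[0.0349, 0.0005, -0.0605]},
{"gripper":1,"linear":[-0.006, -0.0008, -0.0035],"delta_rot":[0.0349, 0.0005, -0.0605]},
{"gripper":1,"linear":[-0.006, -0.0008, -0.0035],"delta_rot":[0.0349, 0.0005, -0.0605]},
{"gripper":1,"linear":[-0.012, -0.0011, -0.0071],"delta_rot":[0.0698, 0.0009, -0.1209]},
{"gripper":1,"linear":[-0.012, -0.0011, -0.0071],"delta_rot":[0.0698, 0.0009, -0.1209]},
{"gripper":1,"linear":[-0.012, -0.0011, -0.0071],"delta_rot":[0.0698, 0.0009, -0.1209]},

{"gripper":1,"linear":[-0.006, -0.0003, -0.0036],"delta_rot":[0.0349, 0.0005, -0.0605]},
{"gripper":1,"linear":[-0.006, -0.0003, -0.0036],"delta_rot":[0.0349, 0.0005, -0.0605]},
{"gripper":1,"linear":[-0.006, -0.0003, -0.0036],"delta_rot":[0.0349, 0.0005, -0.0605]},
```

Emit:
send_rows(increments=[{"gripper": 1,"linear": [-0.006,-0.0008,-0.0035],"delta_rot": [0.0349,0.0005,-0.0605]},{"gripper": 1,"linear": [-0.006,-0.0008,-0.0035],"delta_rot": [0.0349,0.0005,-0.0605]},{"gripper": 1,"linear": [-0.006,-0.0008,-0.0035],"delta_rot": [0.0349,0.0005,-0.0605]}])

```text
clock: 15.15
position: [0.5162, -0.0243, 0.1259]
ee_rot: [0.187, 0.655, 0.71, 0.179]
contact_force: [3.1, 11.5, 7.1]
width: 0.0191
gripper_force: 100.4
```

```bash
python3 -c "
from h import *
tau(); s=get_state(); print(s['moment'],s['contact_force'])"
```

```text
t 15.15 phi -86.18 tau 0.972 ring [ 0.8  0.4 -4.1] F [ 6.4 11.5  4.5] q5 0.38
[ 1.98175225 -0.75062792  1.35617435] [ 3.10427582 11.49315041  7.08225008]
```

Emit:
send_rows(increments=[{"gripper": 1,"linear": [-0.006,-0.0003,-0.0036],"delta_rot": [0.0349,0.0005,-0.0605]},{"gripper": 1,"linear": [-0.006,-0.0003,-0.0036],"delta_rot": [0.0349,0.0005,-0.0605]},{"gripper": 1,"linear": [-0.006,-0.0003,-0.0036],"delta_rot": [0.0349,0.0005,-0.0605]}])

```text
clock: 15.45
position: [0.5106, -0.0247, 0.1226]
ee_rot: [0.181, 0.679, 0.687, 0.185]
contact_force: [4.0, 12.4, 7.7]
width: 0.0188
gripper_force: 100.5
```

```bash
python3 -c "
from h import *
tau(); s=get_state(); print(s['moment'],s['contact_force'])"
```

```text
t 15.45 phi -90.14 tau 1.127 ring [ 1.1  0.3 -4.2] F [ 7.4 12.3  4.6] q5 0.37
[ 1.99941121 -0.77962543  1.50357765] [ 3.97325886 12.36171904  7.71691184]
```

```bash
python3 -c "
from h import *
rows(-90,[-92,-94],0,-np.array([2,4])*.8e-3*.01745);print()"
```

```text
{"gripper":1,"linear":[-0.003, 0.0, -0.0018],"delta_rot":[0.0175, 0.0002, -0.0302]},
{"gripper":1,"linear":[-0.006, 0.0002, -0.0036],"delta_rot":[0.0349, 0.0005, -0.0605]},
```

Emit:
send_rows(increments=[{"gripper": 1,"linear": [-0.003,0,-0.0018],"delta_rot": [0.0175,0.0002,-0.0302]},{"gripper": 1,"linear": [-0.006,0.0001,-0.0036],"delta_rot": [0.0349,0.0005,-0.0605]},{"gripper": 1,"linear": [-0.006,0.0001,-0.0036],"delta_rot": [0.0349,0.0005,-0.0605]},{"gripper": 1,"linear": [-0.006,0.0001,-0.0036],"delta_rot": [0.0349,0.0005,-0.0605]}])

```text
clock: 15.85
position: [0.5049, -0.0246, 0.1193]
ee_rot: [0.175, 0.702, 0.663, 0.191]
contact_force: [4.6, 12.3, 8.7]
width: 0.019
gripper_force: 100.6
```

```bash
python3 -c "
from h import *
tau(); s=get_state(); print(s['moment'],s['contact_force'])"
```

```text
t 15.85 phi -94.08 tau 1.348 ring [ 1.5  0.2 -4.2] F [ 8.5 12.2  5.2] q5 0.36
[ 1.95521596 -1.01049521  1.703588  ] [ 4.61981279 12.30633415  8.71160267]
```

```bash
python3 -c "
from h import *
rows(-94,[-90,-86,-82],0,[0,0,0])"
```

```text
{"gripper":1,"linear":[0.0061, -0.0002, 0.0035],"delta_rot":[-0.0349, -0.0005, 0.0605]},
{"gripper":1,"linear":[0.0121, 0.0002, 0.007],"delta_rot":[-0.0698, -0.0009, 0.1209]},
{"gripper":1,"linear":[0.0182, 0.001, 0.0105],"delta_rot":[-0.1047, -0.0014, 0.1814]},
```

Emit:
send_rows(increments=[{"gripper": 1,"linear": [0.006,-0.0001,0.0035],"delta_rot": [-0.0349,-0.0005,0.0605]},{"gripper": 1,"linear": [0.012,0.0003,0.007],"delta_rot": [-0.0698,-0.0009,0.1209]},{"gripper": 1,"linear": [0.018,0.0011,0.0104],"delta_rot": [-0.1047,-0.0014,0.1814]},{"gripper": 1,"linear": [0.018,0.0011,0.0104],"delta_rot": [-0.1047,-0.0014,0.1814]},{"gripper": 1,"linear": [0.018,0.0011,0.0104],"delta_rot": [-0.1047,-0.0014,0.1814]}])

```text
clock: 16.35
position: [0.5215, -0.0237, 0.1284]
ee_rot: [0.193, 0.631, 0.732, 0.171]
contact_force: [-0.7, 7.6, 7.3]
width: 0.0189
gripper_force: 100.6
```

```bash
python3 -c "
from h import *
tau(); s=get_state(); print(s['moment'],s['contact_force'])"
```

```text
t 16.35 phi -82.28 tau 0.137 ring [-0.2  0.3 -4.6] F [3.1 7.6 6.6] q5 0.39
[ 1.76536905 -0.26378761  0.6309129 ] [-0.71983115  7.62786151  7.26105445]
```

Emit:
send_rows(increments=[{"gripper": 1,"linear": [0.0016,0.0012,0.001],"delta_rot": [-0.009,0,0.0155]},{"gripper": 1,"linear": [-0.0004,0.0012,0.0045],"delta_rot": [-0.009,0,0.0155]},{"gripper": 1,"linear": [-0.0029,0.0012,0.009],"delta_rot": [-0.009,0,0.0155]},{"gripper": 1,"linear": [-0.0064,0.0012,0.015],"delta_rot": [-0.009,0,0.0155]},{"gripper": 1,"linear": [-0.0104,0.0012,0.022],"delta_rot": [-0.009,0,0.0155]},{"gripper": 1,"linear": [-0.0154,0.0012,0.0305],"delta_rot": [-0.009,0,0.0155]},{"gripper": 1,"linear": [-0.0224,0.0012,0.0425],"delta_rot": [-0.009,0,0.0155]},{"gripper": 1,"linear": [-0.0304,0.0012,0.0565],"delta_rot": [-0.009,0,0.0155]}])

```text
clock: 17.15
position: [0.4889, -0.0228, 0.1831]
ee_rot: [0.193, 0.622, 0.74, 0.167]
contact_force: [1.1, -0.3, -4.1]
width: 0.019
gripper_force: 99.4
```

Run:
```python
from h import *
tau(); s=get_state(); print(s['moment'],s['contact_force'])
im=optics.get_image("scene")["pixels"][150:330,220:460]; w=wrist("w4")["pixels"]
cv2.imwrite("pics/c6.png",np.hstack([cv2.resize(w,(480,360)),cv2.resize(im,(320,240))[:,:]] if 0 else [cv2.resize(w,(400,300)),cv2.resize(im,(400,300))]))
# laying pose: over the original place, hand vertical, handle yaw -94.77
n=R.from_matrix(np.column_stack([[.08,.9968,0],[.9968,-.08,0],[0,0,-1]]))
print(delta(np.array([.4212,-.3381,.15]),n,s["position"],toolR(s)))
```

```text
t 17.15 phi -80.88 tau -0.023 ring [-3.6  1.2 59.1] F [-1.  -0.3 -4.1] q5 0.56
[-0.16125685  0.50790224 -0.06654115] [ 1.1485412  -0.31448642 -4.0572142 ]
([-0.0677, -0.3153, -0.0331], [0.0585, 0.5145, -0.2466])
```

View pics/c6.png

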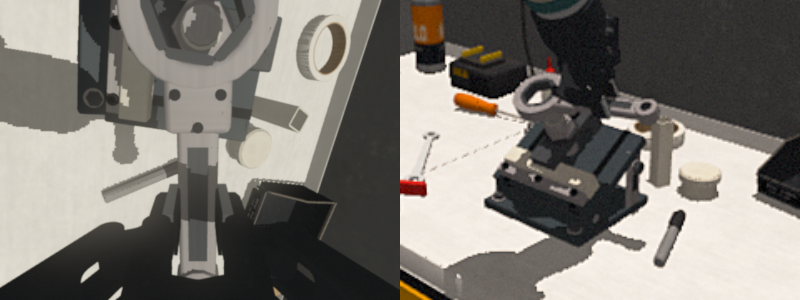

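The spanner is off the nut, still in the hand, and the tube, pen and surroundings look unmoved. Carrying it back to the bare spot it came from.

Emit:
send_rows(increments=[{"gripper": 1,"linear": [-0.01,0,0.03],"delta_rot": [0,0,0]},{"gripper": 1,"linear": [-0.02,-0.02,0.07],"delta_rot": [0.005,0.04,-0.02]},{"gripper": 1,"linear": [-0.03,-0.06,0.08],"delta_rot": [0.013,0.115,-0.055]},{"gripper": 1,"linear": [-0.04,-0.105,0.08],"delta_rot": [0.022,0.195,-0.093]},{"gripper": 1,"linear": [-0.05,-0.15,0.08],"delta_rot": [0.031,0.275,-0.132]},{"gripper": 1,"linear": [-0.055,-0.195,0.075],"delta_rot": [0.04,0.355,-0.17]},{"gripper": 1,"linear": [-0.06,-0.24,0.06],"delta_rot": [0.049,0.435,-0.208]},{"gripper": 1,"linear": [-0.068,-0.285,0.03],"delta_rot": [0.0585,0.5145,-0.2466]}])

```text
clock: 18.05
position: [0.4248, -0.3076, 0.2175]
ee_rot: [0.004, 0.736, 0.677, 0.0]
contact_force: [0.4, -0.6, -3.2]
width: 0.0191
gripper_force: 99.4
```

Emit:
send_rows(increments=[{"gripper": 1,"linear": [0,-0.03,-0.04],"delta_rot": [0,0,0]},{"gripper": 1,"linear": [0,-0.03,-0.09],"delta_rot": [0,0,0]},{"gripper": 1,"linear": [0,-0.03,-0.12],"delta_rot": [0,0,0]},{"gripper": 1,"linear": [0,-0.03,-0.12],"delta_rot": [0,0,0]},{"gripper": 1,"linear": [0,-0.03,-0.12],"delta_rot": [0,0,0]},{"gripper": 1,"linear": [0,-0.03,-0.12],"delta_rot": [0,0,0]}])

```text
clock: 18.65
position: [0.4252, -0.335, 0.0989]
ee_rot: [0.004, 0.734, 0.679, 0.001]
contact_force: [-0.2, -0.6, -3.1]
width: 0.019
gripper_force: 99.4
```

Run:
```python
from h import *
s=get_state(); print(s['clock'],s['position'],s['contact_force'])
n=R.from_matrix(np.column_stack([[.08,.9968,0],[.9968,-.08,0],[0,0,-1]]))
print(delta(np.array([.4212,-.3381,.0065]),n,s["position"],toolR(s)))
```

```text
18.65 [ 0.4252354  -0.33496012  0.0989089 ] [-0.17784453 -0.60766831 -3.06228619]
([-0.004, -0.0031, -0.0924], [0.0042, 0.0076, -0.001])
```

Emit:
send_rows(increments=[{"gripper": 1,"linear": [-0.002,-0.002,-0.03],"delta_rot": [0.0042,0.0076,0]},{"gripper": 1,"linear": [-0.004,-0.003,-0.06],"delta_rot": [0.0042,0.0076,0]},{"gripper": 1,"linear": [-0.004,-0.003,-0.08],"delta_rot": [0.0042,0.0076,0]},{"gripper": 1,"linear": [-0.004,-0.003,-0.088],"delta_rot": [0.0042,0.0076,0]},{"gripper": 1,"linear": [-0.004,-0.003,-0.091],"delta_rot": [0.0042,0.0076,0]},{"gripper": 1,"linear": [-0.004,-0.003,-0.093],"delta_rot": [0.0042,0.0076,0]},{"gripper": 1,"linear": [-0.004,-0.003,-0.093],"delta_rot": [0.0042,0.0076,0]}])

```text
clock: 19.35
position: [0.4209, -0.3375, 0.0053]
ee_rot: [-0.001, 0.734, 0.679, 0.0]
contact_force: [0.4, 0.3, -2.5]
width: 0.0194
gripper_force: 99.5
```

Emit:
send_rows(increments=[{"gripper": 1,"linear": [0,0,-0.001],"delta_rot": [0,0,0]},{"gripper": 1,"linear": [0,0,-0.001],"delta_rot": [0,0,0]}])

```text
clock: 19.55
position: [0.421, -0.3376, 0.0051]
ee_rot: [-0.0, 0.734, 0.679, 0.0]
contact_force: [-1.0, 0.3, 5.7]
width: 0.0189
gripper_force: 100.7
```

Contact at the right height. Release and retreat.

Emit:
send_rows(increments=[{"gripper": 0.6,"linear": [0,0,0],"delta_rot": [0,0,0]},{"gripper": 0.1,"linear": [0,0,0],"delta_rot": [0,0,0]},{"gripper": 0.1,"linear": [0,0,0],"delta_rot": [0,0,0]},{"gripper": 0.1,"linear": [0,0,0],"delta_rot": [0,0,0]},{"gripper": 0.1,"linear": [0,0,0.02],"delta_rot": [0,0,0]},{"gripper": 0.1,"linear": [0,0,0.06],"delta_rot": [0,0,0]},{"gripper": 0.1,"linear": [0,-0.02,0.1],"delta_rot": [0,0,0]},{"gripper": 0.1,"linear": [0,-0.05,0.15],"delta_rot": [0,0,0]}])

```text
clock: 20.35
position: [0.4194, -0.3811, 0.147]
ee_rot: [-0.003, 0.734, 0.679, 0.0]
contact_force: [0.2, -0.2, -0.4]
width: 0.0384
gripper_force: 0.0
```

Emit:
send_rows(increments=[{"gripper": 0.1,"linear": [0,0,0],"delta_rot": [0,0,0]},{"gripper": 0.1,"linear": [0,0,0],"delta_rot": [0,0,0]},{"gripper": 0.1,"linear": [0,0,0],"delta_rot": [0,0,0]}])

```text
clock: 20.65
position: [0.4189, -0.3809, 0.1445]
ee_rot: [-0.004, 0.734, 0.679, 0.0]
contact_force: [-1.0, 1.2, 0.2]
width: 0.0387
gripper_force: 0.0
```

Run:
```python
from h import *
im=optics.get_image("top"); s=get_state(); print(s['clock'],s['position'],s['contact_force'],s['width'])
d=pickle.load(open("d0.pkl","rb"))["top"]["pixels"]
cv2.imwrite("pics/t2.png",np.vstack([d[130:300,140:540],im["pixels"][130:300,140:540]]))
```

```text
20.7 [ 0.41885683 -0.38064349  0.14415552] [ 0.44581346 -0.76459532 -0.29566016] 0.03865971897832417
```

View pics/t2.png

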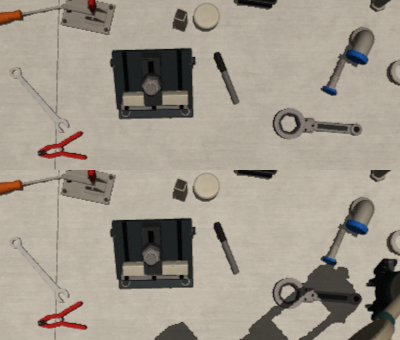

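Before (above) and after (below): the spanner lies at (292,292), where it was, the tube and bystanders are unmoved, and the arm is clear.

```bash
python3 -c "
from rig import sign_off; print(sign_off())"
```

```text
the job is handed in; nothing more can be done
None
```

I tightened the lock nut to a measured 1.1–1.35 N m over three ratchet strokes, lifted the spanner off, laid it flat on the bare worktop, and handed the job in at about 21 s; the tube and nearby items look unmoved in the before-and-after pictures, and no pass/fail result came back.

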